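# Sort loose coax parts and shut the case

## Robot

A 6-joint arm with a two-finger parallel gripper is mounted at the origin on a cart in front of the work surface, level with it; the furniture and walls round the work are solid. World frame = base frame: x ahead of the robot, y to its left, z up, the work surface at z = 0. Lengths are in m, angles in degrees, forces in N, time in s.
With the tool pointing down it reaches from about 0.325 to 0.775 m from the base axis. Payload 5.5 kg.
Tool frame: the origin (TCP) lies at the very end of the fingers, on their centre line; the grasp point (between the pads) lies 19 mm behind it (robot.grip_depth is the distance from the TCP to the grasp point, in m); z points along the fingers, y is the line along which they close (so a half turn about z gives the same grasp; the last joint's range is limited). The gripper opens to 85 mm and grips with 20 to 120 N. Pads are 22 mm wide; open, the fingers measure 114 mm over their backs; the gripper's body (76 mm by 85 mm) begins 54 mm behind the grasp point. The pads swing forward as they close: fully open they stand 13 mm farther back than shut.
Start: joints at [73.871, 5.22, 70.514, -0, 104.267, -3.249], TCP at [0.134, 0.585, 0.231] pointing down, gripper open.
Joint ranges: [-164.24, 164.24], [-49.07, 125.15], [9.68, 141.18], [-86.29, 266.29], [3.28, 154.24], [-151.56, 151.56]. Speed limits (degrees/s): [147.25, 147.25, 172.46, 180, 180, 180].

## Interface

Orientations are given as a 3x3 rotation matrix whose columns are the frame's x, y, z axes.
In Python, from plant import sense, vision, robot gives the robot as it stands.
- The arm moves only by the tool send_rows, never from a script. Its argument "moves" is one flat list of numbers, 5 for each row, row after row: the shift along the tool's x, y, z each as a share of 2.5 cm, from -1 to 1, then the turn about the tool's z as a share of 0.1 rad, from -1 to 1, then the closure, from -1 (fully open) to 1 (shut). In form: [dx, dy, dz, turn, jaw, dx, dy, dz, turn, jaw, ...]. A call has 1 to 10 rows; each row shifts and turns the commanded pose from where the row before left it, along the tool's axes as they then stand; what a row does not reach is not made up. A row lasts 1/8 s, in which the tool goes at most 62.5 mm and 10.7 degrees, less where a joint would pass 70% of its speed; a pose out of reach is approached as far as the arm can. A call with a number of a shift or a turn outside -1 to 1 is refused whole. A call with a gripper value outside its range is refused whole. The fingers move at their own pace and stop on an object; "force" is the grip in N (left out, the last holds). Time passes only in rows, so rows that do not move let the fingers close. It gives the time, the measured TCP pose, the force, the opening and the grip force at its end, in the units of the state.
- sense(): the state, without advancing time (a new reading comes with each control period).
- vision.get_image(name): name is "scene" or "top" or "wrist"; returns (picture, depth): 400x640x3 uint8, red, green, blue; 400x640 float32, m along the optical axis (not along the pixel's ray), 0 where there is no reading.
- vision.camera_params(name): a dict with "intrinsics" (3x3 intrinsics, pixels), "rvec" (rotation vector, rad) and "tvec" (3), from world to camera coordinates, as OpenCV has them. Camera axes: x right, y down, z forward; pixel columns grow to the right and rows downward; lengths in m; the calibration is good to about 2 mm. A picture is of the moment at which its call begins: read the wrist's pose just before it. camera_params takes no time and is no camera call; for the wrist camera it gives the pose at the moment of the call.
- robot.hand_in(): hands the job in; it is judged then, once.
The state is a dict: "t": time; "joint_pos": joint angles; "dq": joint speeds; "joint_efforts": joint torques, N m; "eef_pos": TCP position; "orientation": TCP orientation; "contact_force": force on the tool from outside, world axes, zero at the start; "ft_torque": the same for the moment, N m; "opening": finger opening in m; "grip_force": force on a finger pad.
Only numpy, scipy, OpenCV 4.12 (cv2) and the standard library are available. Lean on these libraries where they do the work, as an engineer would, in place of code of your own. Each camera call takes 0.05 s, during which the arm holds its last target. There are 200 camera calls.

## Task

Three coaxial parts were left lying on the lower deck of the bench riser, under the overhang of its upper deck. Put the two long attenuators into the grey case with the hinged lid and the short load into the open grey tray, then swing the case's lid fully shut so that its tab sits down behind the front rim. Do not disturb the jar, the roll of tape and the USB stick lying nearby.

Things in the scene. Friction and masses are not known exactly. Their poses are not given: they have to be found in the camera images.
- long_a: a long coaxial attenuator, a barrel with a black middle and a silver and a gold end, 38 mm long and 13 mm thick (the gripped body is 10 mm wide, 13 mm high), lying on the riser's lower deck; origin at the centre of its underside, y along the barrel
- long_b: a second long attenuator, same as long_a
- short: the short coaxial load, a gold and silver barrel 24 mm long and 13 mm thick (the gripped body is 10 mm wide, 13 mm high), lying on the riser's lower deck; origin at the centre of its underside, y along the barrel
- case: grey plastic case with a hinged lid, fixed to the bench: 100 mm (x) by 110 mm (y), 32 mm high without the lid, walls and floor 4 mm thick; origin at the centre of its underside, the lid is hinged along the top of its +x (far) wall
- lid (a joint): opening angle of the case's lid: 0 is shut, about 1.57 stands upright, 1.9 is the stop, leaning back away from the robot; the stiff hinge stays where it is left. The lid is 100 mm from hinge to free edge, 110 mm wide, 5 mm thick, with a tab 9 mm deep near the free edge on the inside
- lid_hinge (a point): middle of the hinge line, on the top of the far wall of the case (the lid's inner face is level with it when shut); its axes turn with the lid: at every angle the lid reaches from here 100 mm along its own -x, and +z is the lid's outer side
- lid_edge (a point): middle of the lid's free edge, in the middle of its 5 mm thickness; axes as lid_hinge
- tray: open grey plastic tray without a lid, fixed to the bench, otherwise the same as the case: 100 mm (x) by 110 mm (y), 32 mm high, walls and floor 4 mm; origin at the centre of its underside
- riser: fixed grey steel bench riser, 260 mm wide (y), open front at -x, origin on the bench under its centre. Lower deck: top at z 30 mm, x from -85 to 30 mm; the parts lie on it. Upper deck: x from -60 to 60 mm, underside at z 200 mm, top at 206 mm, a few things on it. Side panels 4 mm at both ends, from x = -16 mm back. The parts' middles are 10 to 17 mm behind the upper front edge
- jar: small flux jar, green lid, 46 mm across, 38 mm high; bystander, origin at the centre of its underside
- tape: roll of black tape lying flat, 54 mm across, 19 mm high; bystander, origin at the centre of its underside
- stick: red USB stick, 48 x 17 x 8 mm; bystander, origin at the centre of its underside
Mind the look-alikes: they are no part of the job. What is shaped like the tray but green is not meant.

How it is judged (in metres and radians):
At the end, for the whole second after the job is handed in: Both long attenuators lie within the walls of the case and the short load within the walls of the tray, below the rims and at rest, and the case's lid is shut to within 0.05 rad (x of long_a in the frame of case between -0.048 and 0.048 m and y of long_a in the frame of case between -0.053 and 0.053 m and z of long_a in the frame of case between -0.001 and 0.026 m and linear speed of each of long_a, long_b, short below 0.02 m/s and x of long_b in the frame of case between -0.048 and 0.048 m and y of long_b in the frame of case between -0.053 and 0.053 m and z of long_b in the frame of case between -0.001 and 0.026 m and x of short in the frame of tray between -0.048 and 0.048 m and y of short in the frame of tray between -0.053 and 0.053 m and z of short in the frame of tray between -0.001 and 0.026 m and value of joint lid below 0.05 rad); the robot touches nothing.
It fails at once if the flux jar is pushed more than 30 mm from where it lay (distance of jar from where it was at the start of the episode above 0.03 m).
It fails at once if the roll of tape is pushed more than 30 mm from where it lay (distance of tape from where it was at the start of the episode above 0.03 m).
It fails at once if the USB stick is pushed more than 30 mm from where it lay (distance of stick from where it was at the start of the episode above 0.03 m).
It also fails if it takes over 72 s, if anything falls off the work surface, if the arm or the gripper's body presses on something with over 40 N, if the wrist force passes 120 N, or if a joint passes its speed limit or range.

## Working session

There is one attempt and no reset: what is moved stays moved. The work goes in short steps, Python scripts to look and compute and a tool call to move; the robot and the scene stay as the last step left them, time stands still between calls to the robot, and variables do not carry over. Pictures are saved under pics/ and viewed, at most 10 in all, crops included, and the job is handed in when it is done.

Besides the shell and the picture viewer there is one more tool, called after ">>>" as a command line: name --argument value ..., lists and objects as JSON in quotes. send_rows: Moves the arm, as the interface text tells. Shift numbers are shares of 2.5 cm and turn numbers shares of 0.1 rad, none past 1 either way. Its arguments: {"type":"object","properties":{"moves":{"type":"array","items":{"type":"number"}},"force":{"type":"number"}},"required":["moves"]}

```bash
ls; mkdir -p pics; python3 - <<'E'
from plant import sense, vision, robot
import cv2,numpy as np
s=sense();print(s)
for n in("scene","top"):
    p,d=vision.get_image(n);cv2.imwrite(f"pics/{n}0.png",p[:,:,::-1]);np.savez(f"{n}0.npz",p=p,d=d,**vision.camera_params(n));print(vision.camera_params(n))
E
```

```text
pics
{'t': 0.0, 'joint_pos': array([ 7.38707565e+01,  5.26313338e+00,  7.05849344e+01,  9.22913994e-04,
        1.04268203e+02, -3.24743024e+00]), 'dq': array([-0.02048549, -0.05296812, -0.02017962,  0.10354884, -0.09364467,
        0.06395055]), 'joint_efforts': array([-1.75609843e-03, -4.58715498e+01, -4.18030643e+01, -3.20411536e-04,
        1.14919577e-02, -1.26648947e-04]), 'eef_pos': array([0.13366301, 0.584608  , 0.23012052]), 'orientation': array([[-9.74832853e-01,  2.22936256e-01, -5.78745645e-04],
       [ 2.22936969e-01,  9.74830921e-01, -1.94508297e-03],
       [ 1.30549636e-04, -2.02515458e-03, -9.99997941e-01]]), 'contact_force': array([-0.43392101,  0.41446981, -0.13146   ]), 'ft_torque': array([ 0.0182487 , -0.00663697,  0.00701588]), 'grip_force': 0.0, 'opening': 0.08541187813178229}
{'intrinsics': array([[379.08282111,   0.        , 311.53119375],
       [  0.        , 379.08282111, 205.69406498],
       [  0.        ,   0.        ,   1.        ]]), 'rvec': array([ 0.65715291, -2.36366796,  1.42407444]), 'tvec': array([ 0.62028391, -0.00582624,  0.95374881])}
{'intrinsics': array([[394.28689545,   0.        , 323.77306851],
       [  0.        , 394.28689545, 208.66229296],
       [  0.        ,   0.        ,   1.        ]]), 'rvec': array([ 2.1057096 , -2.11716673,  0.22149484]), 'tvec': array([0.39328405, 0.50961433, 0.85312801])}
```

View pics/scene0.png

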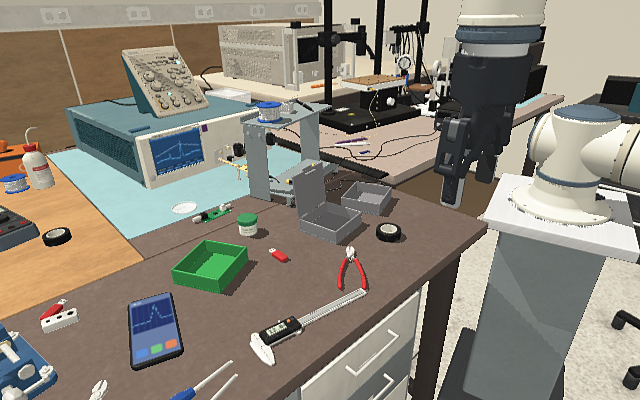

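View pics/top0.png

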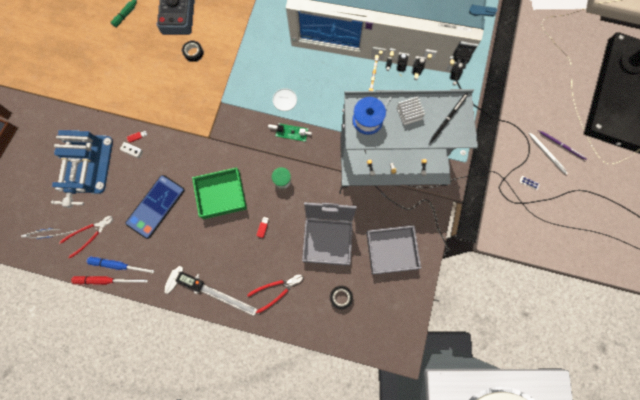

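The scene view shows the open grey case (~330,215), the grey tray (~367,197), and the riser behind them. It also shows the jar (247,225), stick (278,255), tape (388,232) and the green look-alike (210,265). In the top view the parts' ends peek out from under the deck edge at about (370,164), (393,168) and (424,163). The case is at (328,240) and the tray at (393,250).

```bash
cat > h.py <<'E'
import numpy as np,cv2
def cloud(f):
    z=np.load(f);K=z['intrinsics'];R=cv2.Rodrigues(z['rvec'])[0];t=z['tvec'];d=z['d']
    v,u=np.mgrid[:400,:640];P=np.stack([(u-K[0,2])*d/K[0,0],(v-K[1,2])*d/K[1,1],d],-1)
    W=(P-t)@R;W[d==0]=np.nan
    return z['p'],W
E
python3 - <<'E'
from h import *
np.set_printoptions(precision=4,suppress=True)
p,W=cloud('top0.npz')
for n,(u,v) in dict(part1=(370,164),p2=(393,168),p3=(424,163),deckFL=(345,152),deckFR=(447,155),deckBL=(347,97),deckBR=(472,95),loL=(345,181),loR=(446,182),jar=(282,177),stick=(263,227),tape=(333,297),bench=(300,270)).items(): print(n,W[v,u])
# upper deck mask
x,y,z=W[...,0],W[...,1],W[...,2]
def box(m,n):
    m=cv2.morphologyEx(m.astype(np.uint8),cv2.MORPH_OPEN,np.ones((2,2)));k,l,st,c=cv2.connectedComponentsWithStats(m)
    for i in range(1,k):
        if st[i,4]>60:
            q=W[l==i][:,:2].astype(np.float32);r=cv2.minAreaRect(q*1000);b=cv2.boxPoints(r)
            print(n,st[i],r,'z',np.median(W[l==i][:,2]));print(b)
box((abs(z-.206)<.006)&(x>.3),'up');box((abs(z-.030)<.004),'z30')
m=(z>.034)&(z<.06)&(np.arange(400)[:,None]>150)&(np.arange(400)[:,None]<190)&(np.arange(640)>345)&(np.arange(640)<450)
k,l,st,c=cv2.connectedComponentsWithStats(m.astype(np.uint8))
for i in range(1,k):
    if st[i,4]>3:q=W[l==i];print('part',st[i],q.mean(0),q.min(0),q.max(0))
c=cv2.resize(p[80:310,230:490],None,fx=3,fy=3,interpolation=cv2.INTER_CUBIC)[...,::-1][:600]
cv2.imwrite('pics/topcrop.png',c)
E
```

```text
part1 [0.6221 0.2797 0.0431]
p2 [0.6123 0.2251 0.0419]
p3 [0.6251 0.15   0.0396]
deckFL [0.658  0.338  0.0285]
deckFR [0.6464 0.0922 0.0357]
deckBL [0.711  0.3423 0.2047]
deckBR [0.822  0.0045 0.0012]
loL [0.584  0.3393 0.0307]
loR [0.5803 0.0975 0.0301]
jar [0.5926 0.4895 0.038 ]
stick [0.4773 0.5362 0.0082]
tape [0.313  0.3706 0.0191]
bench [ 0.3756  0.4476 -0.0033]
up [ 345   93  133   58 5667] ((709.1674194335938, 166.29151916503906), (121.51112365722656, 378.78277587890625), 17.71701431274414) z nan
[[593.6586 328.2114]
 [708.9282 -32.6061]
 [824.6763   4.3716]
 [709.4066 365.1892]]
z30 [ 342  150  109   37 3526] ((632.1669311523438, 213.8506317138672), (87.98762512207031, 268.2862854003906), 6.11328649520874) z nan
[[574.1378 342.5458]
 [602.7088  75.7852]
 [690.1961  85.1554]
 [661.6251 351.916 ]]
z30 [ 86 163  10  24 120] ((603.6062622070312, 954.4461669921875), (16.83755874633789, 61.27711486816406), 89.56078338623047) z nan
[[572.9041 946.2625]
 [634.1794 945.7928]
 [634.3084 962.6298]
 [573.0331 963.0995]]
z30 [ 76 164   8  18  70] ((605.9935913085938, 972.3048095703125), (31.635936737060547, 48.213958740234375), 85.19973754882812) z 0.02820773918475308
[[580.6475 958.5596]
 [628.6923 954.525 ]
 [631.3397 986.05  ]
 [583.2949 990.0847]]
z30 [416 242   5  28  61] ((407.908935546875, 170.56019592285156), (64.34886169433594, 13.058473587036133), 5.338801383972168) z 0.030099383750717027
[[375.2666 174.0674]
 [376.4816 161.0656]
 [440.5513 167.0529]
 [439.3363 180.0548]]
part [447 151   3   5  14] [0.649  0.0921 0.0433] [0.6454 0.0888 0.0354] [0.6551 0.0933 0.0537]
part [421 159   5  17  68] [0.6157 0.1528 0.0403] [0.5966 0.1472 0.035 ] [0.6357 0.159  0.0466]
part [366 160   9  16  70] [0.6151 0.2791 0.04  ] [0.5965 0.2703 0.0343] [0.6352 0.2887 0.0452]
part [390 163   6  10  43] [0.6131 0.226  0.0398] [0.602  0.2195 0.0356] [0.6266 0.2316 0.0475]
```

View pics/topcrop.png

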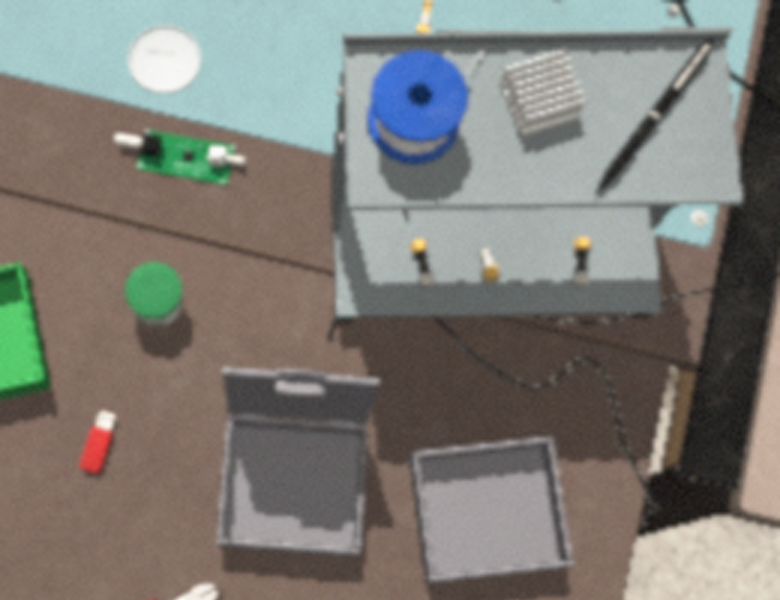

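The crop shows the two long parts at crop (421,260) and (582,258) and the short one at (489,264), all lying along x. The case's lid stands about upright.

```bash
python3 - <<'E'
from h import *
np.set_printoptions(precision=4,suppress=True)
p,W=cloud('top0.npz')
x,y,z=W[...,0],W[...,1],W[...,2]
# deck front edges per column
for lo,hi,zz,n,r0,r1 in((352,440,.206,'upper',100,165),(355,440,.03,'lower',150,190)):
    E=[]
    for u in range(lo,hi,4):
        c=[v for v in range(r0,r1) if abs(z[v,u]-zz)<.006]
        if c:E.append(W[max(c),u])
    E=np.array(E);a=np.polyfit(E[:,1],E[:,0],1);print(n,a,np.degrees(np.arctan(a[0])),[round(float(np.polyval(a,q)),4) for q in(.28,.226,.153)],E[:,1].min(),E[:,1].max(), np.std(E[:,0]-np.polyval(a,E[:,1])))
# side panels ends / case / tray rims
for n,b in dict(case=(300,200,358,270),tray=(362,222,424,280)).items():
    m=np.zeros(z.shape,bool);m[b[1]:b[3],b[0]:b[2]]=1
    q=W[m&(abs(z-.032)<.004)];r=cv2.minAreaRect((q[:,:2]*1000).astype(np.float32));print(n,len(q),r,np.median(q[:,2]))
    print(cv2.boxPoints(r))
m=np.zeros(z.shape,bool);m[198:222,300:360]=1
q=W[m&(z>.05)];print('lid',len(q),q.min(0),q.max(0));a=np.polyfit(q[:,2],q[:,0],1);print('x=a z+b',a)
for v in range(200,224,2):print(v,W[v,315],W[v,345])
# parts axis
for n,(u,v,w,h) in dict(A=(364,158,12,20),S=(388,161,10,14),B=(419,157,10,20)).items():
    s=W[v:v+h,u:u+w].reshape(-1,3);s=s[(s[:,2]>.037)&(s[:,2]<.05)];r=cv2.fitLine((s[:,:2]*1000).astype(np.float32),cv2.DIST_L2,0,.01,.01).ravel()
    print(n,s.mean(0),r,np.degrees(np.arctan2(r[1],r[0])),s.min(0),s.max(0))
p,W=cloud('scene0.npz')
x,y,z=W[...,0],W[...,1],W[...,2]
s=W[(abs(x-.134)<.15)&(abs(y-.585)<.15)&(z>.2)]
for a in np.arange(.22,.5,.015):
    q=s[(s[:,2]>=a)&(s[:,2]<a+.015)]
    if len(q):
        d=q[:,:2]-[.1337,.5846];ax=np.array([[-.975,.223],[.223,.975]]);d=d@ax
        print(round(a-.2301,3),len(q),np.percentile(d,1,0),np.percentile(d,99,0))
E
```

```text
upper [-0.0129  0.6039] -0.7390561078101079 [0.6002, 0.6009, 0.6019] 0.16786684230930143 0.33436809550601015 0.0006144822510149646
lower [-0.0057  0.5779] -0.3237536153647018 [0.5763, 0.5766, 0.577] 0.11416561124818976 0.3153835035297942 0.0007647881176161807
case 326 ((441.1492919921875, 383.7170104980469), (109.98888397216797, 101.1980209350586), 85.46925354003906) 0.03161090102903419
[[386.3642 332.8914]
 [487.2459 324.8974]
 [495.9344 434.5426]
 [395.0526 442.5366]]
tray 321 ((421.0355529785156, 230.57992553710938), (100.06611633300781, 110.3477783203125), 6.007415294647217) 0.03130741139876028
[[365.5029 280.2145]
 [377.0516 170.4727]
 [476.5682 180.9454]
 [465.0195 290.6871]]
lid 687 [0.4875 0.3241 0.0505] [0.5099 0.4337 0.1389]
x=a z+b [0.1072 0.4872]
200 [0.5444 0.4118 0.0022] [ 0.5451  0.3382 -0.0026]
202 [0.5395 0.4118 0.0014] [0.539  0.3386 0.0019]
204 [0.5052 0.409  0.1321] [0.534  0.3386 0.002 ]
206 [0.5034 0.4092 0.1207] [0.5006 0.346  0.1319]
208 [0.5018 0.4095 0.1077] [0.4977 0.3457 0.1252]
210 [0.4999 0.4098 0.0956] [0.4963 0.345  0.1111]
212 [0.498  0.41   0.0832] [
[... 587 characters left out ...]
5967 0.1472 0.037 ] [0.6357 0.159  0.0466]
0.005 151 [-0.0104 -0.0462] [0.011  0.0523]
0.02 461 [-0.0108 -0.0468] [0.0114 0.0582]
0.035 476 [-0.0107 -0.0472] [0.0112 0.0582]
0.05 464 [-0.011  -0.0655] [0.0137 0.0758]
0.065 820 [-0.0116 -0.0701] [0.0171 0.0755]
0.08 867 [-0.0114 -0.0677] [0.0187 0.0737]
0.095 1054 [-0.0114 -0.0646] [0.0196 0.072 ]
0.11 801 [-0.0116 -0.0561] [0.0131 0.07  ]
0.125 945 [-0.0294 -0.0019] [0.0373 0.0395]
0.14 1179 [-0.0301 -0.0024] [0.0373 0.0393]
0.155 1258 [-0.0302 -0.0021] [0.0373 0.0393]
0.17 1215 [-0.0295 -0.0071] [0.0369 0.0374]
0.185 1387 [-0.0312 -0.0021] [0.0391 0.0415]
0.2 1502 [-0.0313 -0.0026] [0.0392 0.0411]
0.215 766 [-0.0304 -0.0016] [0.0373 0.0394]
```

>>> send_rows --moves '[0,0,0,1,-1,0,0,0,1,-1,0,0,0,1,-1,0,0,0,1,-1,0,0,0,1,-1,0,0,0,1,-1,0,0,0,1,-1,0,0,0,1,-1,0,0,0,1,-1,0,0,0,1,-1]' --force 40

```text
t: 1.35
eef_pos: [0.1337, 0.5847, 0.2306]
orientation: [[-0.336, 0.942, -0.0], [0.942, 0.336, -0.001], [-0.001, -0.001, -1.0]]
contact_force: [0.4, -0.0, -0.6]
opening: 0.0856
grip_force: 0.0
```

>>> send_rows --moves '[0,0,0,1,-1,0,0,0,1,-1,0,0,0,1,-1,0,0,0,0.46,-1,0,0,0,0,-1]'

```text
t: 1.98
eef_pos: [0.1337, 0.5848, 0.2307]
orientation: [[-0.0, 1.0, -0.0], [1.0, 0.0, -0.001], [-0.001, -0.0, -1.0]]
contact_force: [-0.1, 0.2, -0.2]
opening: 0.0854
grip_force: 0.0
```

>>> send_rows --moves '[-0.96,0.85,0,0,-1,-0.96,0.85,0,0,-1,-0.96,0.85,0,0,-1,-0.96,0.85,0,0,-1,-0.96,0.85,0,0,-1,-0.96,0.85,0,0,-1,-0.96,0.85,0,0,-1,-0.96,0.85,0,0,-1,-0.96,0.85,0,0,-1]'

```text
t: 3.1
eef_pos: [0.3255, 0.368, 0.2311]
orientation: [[-0.001, 1.0, -0.0], [1.0, 0.001, -0.0], [-0.0, -0.0, -1.0]]
contact_force: [0.6, -0.7, -0.0]
opening: 0.0851
grip_force: 0.0
```

>>> send_rows --moves '[-0.96,0.85,0,0,-1,-0.96,0.85,0,0,-1,-0.96,0.85,0,0,-1,-0.96,0.85,0,0,-1,-0.96,0.85,0,0,-1,-0.96,0.85,0,0,-1,-0.96,0.85,0,0,-1,-0.96,0.85,0,0,-1,-0.96,0.85,0,0,-1,0,0,0,0,-1]'

```text
t: 4.35
eef_pos: [0.517, 0.1514, 0.2305]
orientation: [[0.002, 1.0, -0.001], [1.0, -0.002, -0.001], [-0.001, -0.001, -1.0]]
contact_force: [0.1, 0.5, 0.5]
opening: 0.0859
grip_force: 0.0
```

>>> send_rows --moves '[0,0,1,0,-1,0,0,1,0,-1,0,0,1,0,-1,0,0,1,0,-1,0,0,1,0,-1,0,0,1,0,-1,0,0,1,0,-1,0,0,0.4,0,-1,0,0,0,0,-1]'

```text
t: 5.48
eef_pos: [0.5156, 0.1533, 0.0459]
orientation: [[-0.001, 1.0, -0.001], [1.0, 0.001, -0.0], [-0.0, -0.001, -1.0]]
contact_force: [-0.8, -0.2, 1.3]
opening: 0.085
grip_force: 0.0
```

>>> send_rows --moves '[0,0.8,0,0,-1,0,0.85,0,0,-1,0,0,0.3,0,-1,0,0,0,0,-1]'

```text
t: 5.98
eef_pos: [0.5567, 0.153, 0.0383]
orientation: [[-0.0, 1.0, -0.001], [1.0, 0.0, -0.0], [-0.0, -0.001, -1.0]]
contact_force: [0.4, -0.7, -0.3]
opening: 0.0854
grip_force: 0.0
```

```bash
python3 - <<'E'
from plant import sense, vision
import cv2,numpy as np
o=[]
for n in("scene","top","wrist"):
    p,d=vision.get_image(n);np.savez(f"{n}1.npz",p=p,d=d,**vision.camera_params(n));o.append(p[:,:,::-1])
a=cv2.resize(o[0][80:230,220:420],(400,300));b=cv2.resize(o[1][90:240,330:530],(400,300),interpolation=cv2.INTER_CUBIC);c=cv2.resize(o[2],(480,300))
cv2.imwrite('pics/m1.png',np.vstack([np.hstack([a,b]),np.hstack([c,np.zeros((300,320,3),np.uint8)])]))
E
```

```text
(no output)
```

View pics/m1.png

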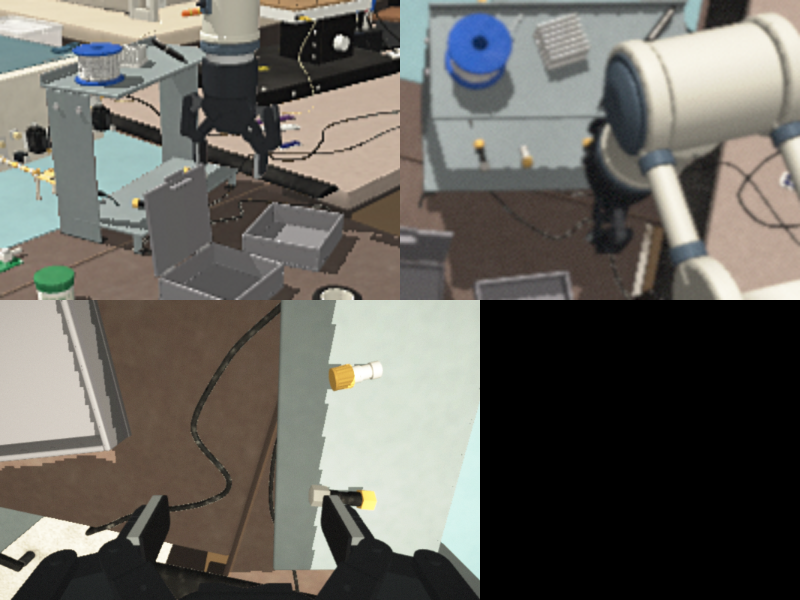

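The wrist view shows long_b running from x≈312 to 375 at y≈497 in the mosaic, with the far fingertip (330,500) over its front half. The upper view shows the short load at (355,375).

>>> send_rows --moves '[0,0,0.1,0,-1,0,0,0.1,0,-1,0,0,0.1,0,-1,0,0,0,0,-1]'

```text
t: 6.62
eef_pos: [0.5573, 0.1529, 0.0309]
orientation: [[0.0, 1.0, -0.001], [1.0, -0.0, -0.0], [-0.0, -0.001, -1.0]]
contact_force: [-0.3, 0.2, 0.3]
opening: 0.0855
grip_force: 0.0
```

>>> send_rows --moves '[0,0,0.06,0,-1,0,0,0,0,-1]'

```text
t: 6.88
eef_pos: [0.5575, 0.1529, 0.0296]
orientation: [[0.0, 1.0, -0.0], [1.0, -0.0, -0.0], [-0.0, -0.0, -1.0]]
contact_force: [-1.0, -0.3, -1.3]
opening: 0.0855
grip_force: 0.0
```

>>> send_rows --moves '[0,0,0.06,0,-1,0,0,0,0,-1]'

```text
t: 7.12
eef_pos: [0.5578, 0.153, 0.0294]
orientation: [[-0.0, 1.0, 0.001], [1.0, 0.0, 0.0], [0.0, 0.001, -1.0]]
contact_force: [-2.6, 0.2, 6.1]
opening: 0.0853
grip_force: 2.7
```

>>> send_rows --moves '[0,0,0.04,0,-1,0,0,0,0,-1]'

```text
t: 7.38
eef_pos: [0.5579, 0.1531, 0.0292]
orientation: [[-0.0, 1.0, 0.002], [1.0, 0.0, 0.0], [0.0, 0.002, -1.0]]
contact_force: [-6.3, -1.4, 9.6]
opening: 0.0855
grip_force: 4.7
```

>>> send_rows --moves '[0,-0.2,0.01,0,-1,0,-0.2,0,0,-1,0,-0.2,0,0,-1,0,-0.2,0,0,-1,0,0,0,0,-1]'

```text
t: 8.0
eef_pos: [0.5369, 0.1529, 0.0264]
orientation: [[-0.0, 1.0, -0.001], [1.0, 0.0, -0.0], [-0.0, -0.001, -1.0]]
contact_force: [-0.4, 0.7, 0.6]
opening: 0.0856
grip_force: 0.0
```

```bash
cat >> h.py <<'E'
def look(n,tag,box=None,scale=1):
    from plant import vision
    p,d=vision.get_image(n);np.savez(f"{tag}.npz",p=p,d=d,**vision.camera_params(n))
    if box:p=p[box[1]:box[3],box[0]:box[2]]
    cv2.imwrite(f'pics/{tag}.png',cv2.resize(p,None,fx=scale,fy=scale,interpolation=cv2.INTER_CUBIC)[...,::-1])
    return cloud(f'{tag}.npz')
def parts(W,lo=.034,hi=.046,x0=.53,x1=.66,mn=25):
    m=((W[...,2]>lo)&(W[...,2]<hi)&(W[...,0]>x0)&(W[...,0]<x1)&(W[...,1]>.10)&(W[...,1]<.32)).astype(np.uint8)
    k,l,st,c=cv2.connectedComponentsWithStats(m)
    for i in range(1,k):
        if st[i,4]>mn:
            q=W[l==i];r=cv2.minAreaRect((q[:,:2]*1000).astype(np.float32))
            print(st[i],'mid',q[:,:2].mean(0).round(4),'rect',np.round(r[0],1),np.round(r[1],1),round(r[2],1),'x',q[:,0].min().round(4),q[:,0].max().round(4))
E
python3 - <<'E'
from h import *
p,W=look('wrist','w2');parts(W)
E
```

```text
[ 502   82   82   44 2274] mid [0.6115 0.2251] rect [614.1 225. ] [25.2 12.8] 12.9 x 0.6007 0.6271
[427 260  25  48 231] mid [0.5799 0.1548] rect [579.5 153.8] [23.3  6.9] 73.5 x 0.5788 0.5859
[ 467  260  101   37 2319] mid [0.6166 0.1528] rect [617.2 151. ] [13.6 39.6] 83.1 x 0.5975 0.6374
```

```bash
python3 - <<'E'
from h import *
np.set_printoptions(precision=4,suppress=True)
for f in('wrist1.npz','w2.npz'):
    p,W=cloud(f);print(f);parts(W)
    for y0 in(.1525,.225,.279):
        m=(abs(W[...,1]-y0)<.022)&(W[...,0]>.59)&(W[...,0]<.645)&(W[...,2]>.032)&(W[...,2]<.05);q=W[m]
        for a in np.arange(.594,.642,.003):
            s=q[(q[:,0]>=a)&(q[:,0]<a+.003)]
            if len(s)>4:
                t=s[s[:,2]>.036]
                print(y0,round(a,3),'y',t[:,1].min() if len(t) else 0,t[:,1].max() if len(t) else 0,'zmax',np.percentile(s[:,2],95).round(4),p[m][(q[:,0]>=a)&(q[:,0]<a+.003)].mean(0).round())
E
```

```text
wrist1.npz
[ 439   81   70   40 1788] mid [0.612  0.2251] rect [614.1 224.9] [25.  12.6] 10.3 x 0.6011 0.6269
[ 411  246   91   34 1709] mid [0.6157 0.153 ] rect [615.6 151.3] [12.8 38.6] 85.4 x 0.5962 0.6351
0.1525 0.594 y 0.14663131487474568 0.15562190559524822 zmax 0.0433 [139. 138. 123.]
0.1525 0.597 y 0.14691573896588506 0.15841765418313847 zmax 0.044 [180. 176. 157.]
0.1525 0.6 y 0.1459151756747092 0.15837039087938248 zmax 0.0441 [189. 185. 166.]
0.1525 0.603 y 0.1551578217487267 0.15854291686182995 zmax 0.0421 [194. 192. 175.]
0.1525 0.606 y 0.15457982086535144 0.15780249076795633 zmax 0.0417 [164. 164. 152.]
0.1525 0.609 y 0.1541986476136004 0.15625532739757167 zmax 0.0405 [92. 94. 89.]
0.1525 0.612 y 0.15074881774913038 0.15595589483954506 zmax 0.0419 [101. 103.  96.]
0.1525 0.615 y 0.14799523251963081 0.1549521738245024 zmax 0.0418 [77. 77. 70.]
0.1525 0.618 y 0.14726885337980897 0.15501730818827447 zmax 0.0423 [67. 66. 60.]
0.1525 0.621 y 0.1461973207350302 0.15530883207935403 zmax 0.0424 [72. 72. 66.]
0.1525 0.624 y 0.14402836437635763 0.15612870155085068 zmax 0.0433 [102
[... 4576 characters left out ...]
.22249726375986476 0.23178474720508535 zmax 0.0423 [239. 238. 229.]
0.225 0.624 y 0.222942053312987 0.23174643664170574 zmax 0.0422 [246. 247. 241.]
0.225 0.627 y 0.22341988162211018 0.22341988162211018 zmax 0.0327 [228. 233. 223.]
0.225 0.63 y 0 0 zmax 0.0326 [227. 233. 224.]
0.225 0.633 y 0 0 zmax 0.0327 [228. 233. 224.]
0.225 0.636 y 0 0 zmax 0.0327 [226. 232. 223.]
0.225 0.639 y 0 0 zmax 0.0328 [226. 232. 223.]
0.225 0.642 y 0 0 zmax 0.0328 [226. 233. 223.]
0.279 0.609 y 0 0 zmax 0.0324 [222. 229. 218.]
0.279 0.618 y 0 0 zmax 0.0328 [220. 228. 216.]
0.279 0.621 y 0 0 zmax 0.0334 [221. 228. 217.]
0.279 0.624 y 0 0 zmax 0.0324 [222. 229. 218.]
0.279 0.627 y 0 0 zmax 0.0327 [220. 228. 217.]
```

>>> send_rows --moves '[0,0,-0.4,0,-1,0,0.95,0,0,-1,0,0,0.1,0,-1,0,0,0.1,0,-1,0,0,0,0,-1]'

```text
t: 8.68
eef_pos: [0.5604, 0.1529, 0.0314]
orientation: [[-0.0, 1.0, -0.001], [1.0, 0.0, -0.0], [-0.0, -0.001, -1.0]]
contact_force: [-0.6, -0.0, -0.2]
opening: 0.0854
grip_force: 0.0
```

>>> send_rows --moves '[0,0,0.1,0,-1,0,0,0.1,0,-1,0,0,0,0,-1]'

```text
t: 9.05
eef_pos: [0.5615, 0.1532, 0.0293]
orientation: [[-0.0, 1.0, 0.002], [1.0, 0.0, 0.001], [0.001, 0.002, -1.0]]
contact_force: [-5.1, -0.9, 9.0]
opening: 0.0853
grip_force: 4.8
```

>>> send_rows --moves '[0,0,0.05,0,-1,0,0,0.05,0,-1,0,0,0,0,-1]'

```text
t: 9.43
eef_pos: [0.5619, 0.1534, 0.029]
orientation: [[-0.0, 1.0, 0.003], [1.0, 0.0, 0.001], [0.001, 0.003, -1.0]]
contact_force: [-11.3, -1.4, 19.3]
opening: 0.0852
grip_force: 9.5
```

>>> send_rows --moves '[0,-0.1,0,0,-1]'

```text
t: 9.55
eef_pos: [0.5615, 0.1533, 0.0289]
orientation: [[-0.0, 1.0, 0.009], [1.0, 0.0, 0.001], [0.001, 0.009, -1.0]]
contact_force: [4.2, -1.4, 11.3]
opening: 0.0856
grip_force: 5.2
```

>>> send_rows --moves '[0,-0.1,0,0,-1]'

```text
t: 9.68
eef_pos: [0.5603, 0.1533, 0.0291]
orientation: [[0.0, 1.0, 0.012], [1.0, -0.0, 0.002], [0.002, 0.012, -1.0]]
contact_force: [5.6, 0.3, 10.8]
opening: 0.0856
grip_force: 5.1
```

>>> send_rows --moves '[0,-0.1,0,0,-1]'

```text
t: 9.8
eef_pos: [0.5583, 0.1533, 0.0296]
orientation: [[0.0, 1.0, 0.013], [1.0, -0.0, 0.002], [0.002, 0.013, -1.0]]
contact_force: [1.2, -0.2, 2.5]
opening: 0.0856
grip_force: 0.4
```

```bash
python3 - <<'E'
from h import *
p,W=look('wrist','w3');parts(W)
E
```

```text
[ 442   82   75   44 1994] mid [0.6105 0.2251] rect [612.6 225.3] [25.4 12.3] 15.1 x 0.5994 0.6253
[416 255  27  45 442] mid [0.5982 0.1544] rect [598.8 153.7] [17.2  9.5] 61.6 x 0.5953 0.6065
[454 265  59  33 964] mid [0.6251 0.1523] rect [622.7 150. ] [12.6 22.9] 89.4 x 0.6113 0.6342
```

>>> send_rows --moves '[0,0,0,0,-1,0,0,0,0,-1]'

```text
t: 10.1
eef_pos: [0.5569, 0.1534, 0.0288]
orientation: [[0.0, 1.0, 0.009], [1.0, -0.0, 0.001], [0.001, 0.009, -1.0]]
contact_force: [1.0, -0.5, 11.1]
opening: 0.0852
grip_force: 5.7
```

>>> send_rows --moves '[0,0,0.08,0,-1,0,0,0,0,-1]'

```text
t: 10.35
eef_pos: [0.5573, 0.1535, 0.0286]
orientation: [[0.0, 1.0, 0.011], [1.0, -0.0, 0.002], [0.002, 0.011, -1.0]]
contact_force: [-2.6, -1.2, 18.6]
opening: 0.085
grip_force: 9.5
```

>>> send_rows --moves '[0,-0.04,0.04,0,-1,0,-0.04,0.04,0,-1]'

```text
t: 10.6
eef_pos: [0.5571, 0.1536, 0.0282]
orientation: [[0.0, 1.0, 0.015], [1.0, -0.0, 0.002], [0.002, 0.015, -1.0]]
contact_force: [-0.0, -2.1, 23.8]
opening: 0.0854
grip_force: 12.0
```

>>> send_rows --moves '[0,-0.06,0,0,-1,0,-0.06,0,0,-1,0,-0.06,0,0,-1]'

```text
t: 10.98
eef_pos: [0.5533, 0.1537, 0.0284]
orientation: [[0.0, 1.0, 0.017], [1.0, -0.0, 0.003], [0.003, 0.017, -1.0]]
contact_force: [3.1, -0.9, 21.9]
opening: 0.0849
grip_force: 9.8
```

>>> send_rows --moves '[0,-0.06,0,0,-1,0,-0.06,0,0,-1,0,-0.06,0,0,-1]'

```text
t: 11.35
eef_pos: [0.5462, 0.1539, 0.0273]
orientation: [[-0.0, 1.0, 0.011], [1.0, 0.0, 0.002], [0.002, 0.011, -1.0]]
contact_force: [-5.7, -0.0, 22.5]
opening: 0.0854
grip_force: 9.4
```

```bash
python3 - <<'E'
from h import *
p,W=look('wrist','w4');parts(W)
E
```

```text
[ 476   84   78   44 2140] mid [0.6114 0.2251] rect [613.5 225.2] [25.1 12.5] 15.4 x 0.6006 0.6265
[427 258  48  47 294] mid [0.5945 0.1562] rect [592.5 156.6] [21.9 17.8] 33.4 x 0.5876 0.6064
```

```bash
python3 - <<'E'
from h import *
im=np.hstack([cv2.imread(f'pics/{t}.png')[150:390,360:640] for t in('w3','w4')]);cv2.imwrite('pics/c4.png',cv2.resize(im,(784,336)))
p,W=cloud('w4.npz')
for v in range(255,300,6):print(v,[tuple(W[v,u].round(4)) for u in range(420,580,20)])
E
```

```text
255 [(np.float64(0.5868), np.float64(0.159), np.float64(0.0317)), (np.float64(0.5961), np.float64(0.1582), np.float64(0.0304)), (np.float64(0.6042), np.float64(0.1594), np.float64(0.0325)), (np.float64(0.6138), np.float64(0.1584), np.float64(0.0309)), (np.float64(0.6226), np.float64(0.1586), np.float64(0.0312)), (np.float64(0.6312), np.float64(0.1588), np.float64(0.0317)), (np.float64(0.6406), np.float64(0.1583), np.float64(0.031)), (np.float64(0.6498), np.float64(0.1582), np.float64(0.0308))]
261 [(np.float64(0.5875), np.float64(0.155), np.float64(0.0301)), (np.float64(0.5904), np.float64(0.1647), np.float64(0.0464)), (np.float64(0.6057), np.float64(0.1548), np.float64(0.0298)), (np.float64(0.6142), np.float64(0.1554), np.float64(0.031)), (np.float64(0.623), np.float64(0.1556), np.float64(0.0314)), (np.float64(0.6328), np.float64(0.1548), np.float64(0.0301)), (np.float64(0.6414), np.float64(0.1552), np.float64(0.0308)), (np.float64(0.6499), np.float64(0.1555), np.float64(0.0315))]
267 [(np.float64(0.5879), np.float64(0.1518), np.float64(0.0298)), (np.float64(0.589), np.float64(0.164
[... 2178 characters left out ...]
5), np.float64(0.0528)), (np.float64(0.6348), np.float64(0.1398), np.float64(0.0313)), (np.float64(nan), np.float64(nan), np.float64(nan)), (np.float64(0.6541), np.float64(0.1391), np.float64(0.0305))]
297 [(np.float64(0.5889), np.float64(0.1366), np.float64(0.0311)), (np.float64(0.5878), np.float64(0.1559), np.float64(0.0577)), (np.float64(0.5899), np.float64(0.1647), np.float64(0.0699)), (np.float64(0.5996), np.float64(0.1605), np.float64(0.0642)), (np.float64(0.6115), np.float64(0.1545), np.float64(0.056)), (np.float64(0.6359), np.float64(0.136), np.float64(0.0307)), (np.float64(0.6446), np.float64(0.1366), np.float64(0.0316)), (np.float64(0.6547), np.float64(0.1358), np.float64(0.0306))]
```

View pics/c4.png

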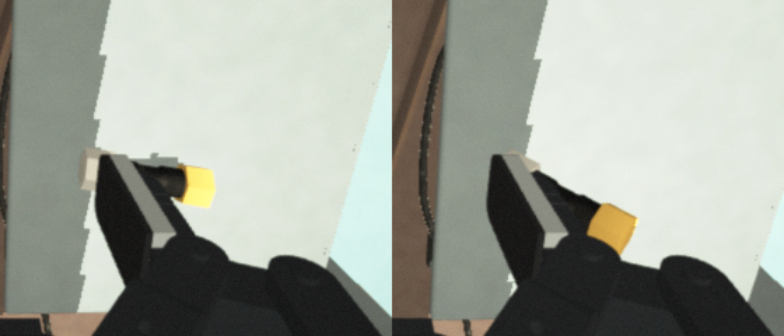

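The right half shows the far finger on the silver end and the gold end swung down to (610,230). I need its height and position.

```bash
python3 - <<'E'
from h import *
p,W=cloud('w4.npz')
for (u,v) in [(516,314),(510,305),(525,315),(516,325),(520,300),(500,300),(490,290),(480,280),(470,270),(462,266),(455,262)]:print(u,v,W[v,u].round(4),p[v,u])
hs=cv2.cvtColor(p,cv2.COLOR_RGB2HSV);m=(hs[...,0]>12)&(hs[...,0]<32)&(hs[...,1]>130)&(hs[...,2]>100)&(np.arange(640)>400)&(np.arange(400)[:,None]>240)
q=W[m];print(len(q),np.nanmedian(q,0),np.nanmin(q,0),np.nanmax(q,0))
E
```

```text
516 314 [0.6134 0.1535 0.0647] [216 170  75]
510 305 [0.6129 0.1547 0.061 ] [209 163  73]
525 315 [0.6169 0.1529 0.0644] [225 179  79]
516 325 [0.6141 0.1489 0.0649] [169 128  63]
520 300 [0.6163 0.1567 0.0609] [210 164  72]
500 300 [0.611  0.1541 0.0573] [26 21 20]
490 290 [0.6094 0.1549 0.052 ] [14 11 10]
480 280 [0.6152 0.1461 0.0318] [233 238 229]
470 270 [0.6103 0.1509 0.0311] [235 240 232]
462 266 [0.6027 0.1581 0.0394] [190 183 164]
455 262 [0.6002 0.1589 0.0376] [188 183 164]
769 [0.614636   0.15349043 0.06247914] [0.59751841 0.14422217 0.05756061] [0.62282989 0.16618693 0.08793459]
```

>>> send_rows --moves '[0,-0.03,0.06,0,-1,0,-0.03,0.06,0,-1,0,-0.03,0.06,0,-1]'

```text
t: 11.78
eef_pos: [0.546, 0.1541, 0.0262]
orientation: [[-0.0, 1.0, 0.017], [1.0, 0.0, 0.003], [0.003, 0.017, -1.0]]
contact_force: [-8.4, -1.4, 38.0]
opening: 0.0854
grip_force: 15.7
```

```bash
cat >> h.py <<'E'
def gold(W,p,x0=.53):
    hs=cv2.cvtColor(p,cv2.COLOR_RGB2HSV);m=(hs[...,0]>12)&(hs[...,0]<32)&(hs[...,1]>90)&(hs[...,2]>100)&(W[...,0]>x0)&(W[...,0]<.66)&(W[...,1]>.1)&(W[...,1]<.32)
    k,l,st,c=cv2.connectedComponentsWithStats(m.astype(np.uint8))
    for i in range(1,k):
        if st[i,4]>40:
            q=W[l==i];print('gold',st[i,4],np.median(q,0).round(4),q.min(0).round(4),q.max(0).round(4))
E
python3 - <<'E'
from h import *
p,W=look('wrist','w5');gold(W,p);parts(W)
E
```

```text
gold 1255 [0.6049 0.2239 0.0415] [0.6002 0.2165 0.0297] [0.618  0.2302 0.0447]
gold 635 [5.691e-01 1.534e-01 5.000e-04] [ 0.5546  0.1003 -0.0015] [0.5807 0.1976 0.0022]
gold 786 [0.6143 0.1537 0.062 ] [0.597  0.1178 0.0303] [0.6411 0.1668 0.0856]
[ 476   85   79   44 2146] mid [0.6112 0.2252] rect [613.6 225.1] [25.4 12.3] 12.8 x 0.6002 0.6264
[439 259  40  24 160] mid [0.6   0.159] rect [598.4 159.6] [ 3.8 20.1] 54.2 x 0.5896 0.6074
[427 260  12  47 190] mid [0.5878 0.1547] rect [588.  154.4] [21.7  2.4] 86.1 x 0.5872 0.5899
```

>>> send_rows --moves '[0,-0.06,0,0,-1,0,-0.06,0,0,-1,0,-0.06,0,0,-1]'

```text
t: 12.2
eef_pos: [0.5366, 0.1532, 0.0176]
orientation: [[-0.0, 1.0, 0.003], [1.0, 0.0, 0.001], [0.001, 0.003, -1.0]]
contact_force: [0.0, 0.0, 0.6]
opening: 0.0855
grip_force: 0.0
```

```bash
python3 - <<'E'
from h import *
p,W=look('wrist','w6');gold(W,p);parts(W)
print(cloud('w6.npz')[1][0,0])
E
```

```text
gold 1563 [0.6043 0.2237 0.0407] [0.5999 0.2163 0.03  ] [0.613  0.2301 0.0442]
gold 733 [ 5.700e-01  1.567e-01 -2.000e-04] [ 0.5546  0.1008 -0.0024] [0.5825 0.2045 0.0017]
gold 482 [0.5991 0.1581 0.0658] [0.5893 0.1543 0.0596] [0.6043 0.1654 0.0781]
[ 515   84   88   47 2569] mid [0.6109 0.225 ] rect [613.3 224.9] [25.6 12.5] 13.1 x 0.5999 0.6259
[ 428  260   74   62 1356] mid [0.5865 0.1574] rect [587.5 157.2] [28.9 21.2] 23.2 x 0.5777 0.6049
[0.40883511 0.26118603 0.00507662]
```

>>> send_rows --moves '[0.1,0,-0.12,0,-1,0.1,0.09,0,0,-1,0,0.09,0,0,-1,0,0.09,0,0,-1,0,0.09,0,0,-1,0,0,0,0,-1]'

```text
t: 13.0
eef_pos: [0.5452, 0.1578, 0.0189]
orientation: [[0.0, 1.0, -0.0], [1.0, -0.0, -0.0], [-0.0, -0.0, -1.0]]
contact_force: [0.4, -0.0, 0.1]
opening: 0.0853
grip_force: 0.0
```

```bash
python3 - <<'E'
from h import *
p,W=look('wrist','w7',(360,60,640,400),1.7);gold(W,p);parts(W)
E
```

```text
gold 1414 [0.6051 0.224  0.0419] [0.6004 0.2165 0.0295] [0.6161 0.2303 0.045 ]
gold 672 [0.5699 0.1541 0.0008] [ 0.5544  0.1001 -0.001 ] [0.5809 0.1975 0.0029]
gold 115 [0.6106 0.1584 0.0649] [0.6    0.1562 0.0612] [0.614  0.17   0.0799]
[ 486   98   85   46 2426] mid [0.6114 0.2252] rect [613.9 225. ] [25.5 12.6] 12.5 x 0.6004 0.6267
[427 260  31  60 690] mid [0.5883 0.1613] rect [590.4 158.1] [23.3  7.3] 89.8 x 0.5868 0.5941
[459 273  38  27 325] mid [0.6056 0.1599] rect [604.9 160.2] [ 3.5 20.7] 59.0 x 0.5961 0.613
```

View pics/w7.png

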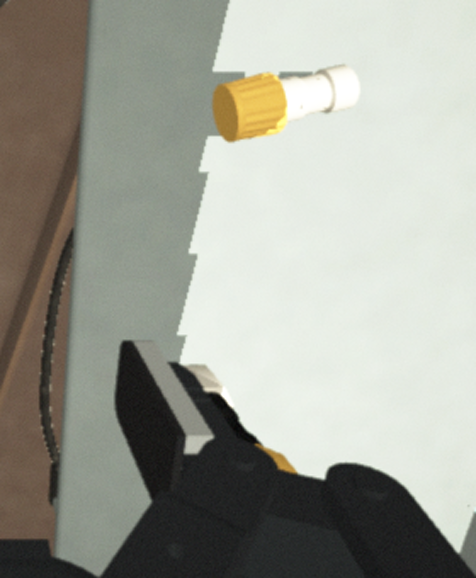

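The picture shows the long part standing upright just behind the far finger: silver base at (205,380), gold top at (280,460).

>>> send_rows --moves '[0,-0.4,0,0,-1,0,0,-0.9,0,-1,0,0,-0.9,0,-1,0.05,0.5,0,0,-1,0,0.5,0,0,-1,0,0,0.2,0,-1,0,0,0,0,-1]'

```text
t: 13.92
eef_pos: [0.5591, 0.1589, 0.0568]
orientation: [[0.0, 1.0, -0.004], [1.0, -0.0, -0.001], [-0.001, -0.004, -1.0]]
contact_force: [-0.3, 0.0, 0.2]
opening: 0.0851
grip_force: 0.0
```

>>> send_rows --moves '[0,0,0.1,0,-1,0,0,0.06,0,-1,0,0,0,0,-1]'

```text
t: 14.3
eef_pos: [0.5599, 0.1592, 0.0551]
orientation: [[-0.0, 1.0, 0.0], [1.0, 0.0, 0.0], [0.0, 0.0, -1.0]]
contact_force: [-0.2, -0.7, 0.6]
opening: 0.0857
grip_force: 0.0
```

>>> send_rows --moves '[0,0,0.06,0,-1,0,0,0,0,-1]'

```text
t: 14.55
eef_pos: [0.5606, 0.1593, 0.0547]
orientation: [[-0.0, 1.0, 0.002], [1.0, 0.0, 0.0], [0.0, 0.002, -1.0]]
contact_force: [-1.0, -0.1, 4.5]
opening: 0.085
grip_force: 2.4
```

>>> send_rows --moves '[0,-0.1,0,0,-1,0,-0.15,0,0,-1,0,-0.2,0,0,-1]'

```text
t: 14.92
eef_pos: [0.5494, 0.1593, 0.0547]
orientation: [[0.0, 1.0, 0.002], [1.0, -0.0, 0.0], [0.0, 0.002, -1.0]]
contact_force: [-0.8, 0.0, 4.7]
opening: 0.0853
grip_force: 2.5
```

```bash
python3 - <<'E'
from h import *
p,W=look('wrist','w8');gold(W,p);parts(W)
E
```

```text
gold 793 [0.6051 0.224  0.0418] [0.6001 0.2165 0.0305] [0.6156 0.2303 0.0452]
gold 352 [0.5676 0.1478 0.0008] [ 0.5546  0.1004 -0.001 ] [0.5785 0.1884 0.0025]
gold 110 [0.5909 0.1559 0.067 ] [0.5898 0.1499 0.0598] [0.5931 0.1582 0.0707]
[ 443   94   63   36 1414] mid [0.6112 0.2252] rect [613.2 225.3] [24.6 12.8] 13.7 x 0.6001 0.6258
[423 240  28  22 359] mid [0.603  0.1571] rect [603.2 155.9] [13.7  8.3] 17.2 x 0.5966 0.6106
```

>>> send_rows --moves '[0,-0.2,0,0,-1,0,-0.2,0,0,-1,0,-0.2,0,0,-1,0,0,0,0,-1]'

```text
t: 15.48
eef_pos: [0.533, 0.1591, 0.0528]
orientation: [[-0.0, 1.0, -0.001], [1.0, 0.0, -0.0], [-0.0, -0.001, -1.0]]
contact_force: [0.0, 0.3, -0.7]
opening: 0.0859
grip_force: 0.0
```

```bash
python3 - <<'E'
from h import *
p,W=look('wrist','w9');gold(W,p);parts(W)
E
```

```text
gold 874 [0.6055 0.2239 0.042 ] [0.6008 0.2164 0.0306] [0.6179 0.2302 0.0456]
gold 142 [0.5781 0.1834 0.001 ] [ 0.5737  0.1696 -0.0007] [0.5817 0.1986 0.0034]
gold 60 [0.5729 0.1632 0.0012] [ 5.705e-01  1.579e-01 -5.000e-04] [0.5752 0.1697 0.0022]
gold 615 [0.563  0.1533 0.0332] [ 0.5552  0.1002 -0.003 ] [0.5747 0.1601 0.039 ]
[ 481   94   66   36 1518] mid [0.6118 0.2252] rect [614.3 225.2] [25.3 12.4] 13.3 x 0.6008 0.6277
[376 241  80  28 939] mid [0.572  0.1552] rect [576.2 153.7] [11.9 35.8] 88.6 x 0.5582 0.5942
```

>>> send_rows --moves '[0,0,0,-1,-1,0,0,0,-1,-1,0,0,0,-1,-1,0,0,0,-1,-1,0,0,0,-1,-1,0,0,0,-1,-1,0,0,0,-1,-1,0,0,0,-1,-1,0,0,0,-1,-1,0,0,0,-1,-1]'

```text
t: 16.77
eef_pos: [0.5338, 0.1591, 0.0533]
orientation: [[-0.843, 0.538, -0.0], [0.538, 0.843, -0.0], [0.0, -0.0, -1.0]]
contact_force: [-0.0, -0.1, -0.4]
opening: 0.0855
grip_force: 0.0
```

>>> send_rows --moves '[0,0,0,-1,-1,0,0,0,-1,-1,0,0,0,-1,-1,0,0,0,-1,-1,0,0,0,-1,-1,0,0,0,-0.71,-1,0,0,0,0,-1]'

```text
t: 17.65
eef_pos: [0.5338, 0.1591, 0.0533]
orientation: [[-1.0, 0.001, -0.0], [0.001, 1.0, -0.0], [0.0, -0.0, -1.0]]
contact_force: [0.0, 0.1, 0.7]
opening: 0.0854
grip_force: 0.0
```

```bash
python3 - <<'E'
from h import *
from plant import sense
print(sense()['eef_pos'])
p,W=look('wrist','w10');gold(W,p);parts(W,.02,.046)
p,W=look('top','t10');gold(W,p);parts(W,.02,.046,.53,.66,8)
E
```

```text
[0.53378533 0.15910085 0.05331111]
gold 396 [0.5438 0.1437 0.0188] [ 5.381e-01  1.351e-01 -1.000e-04] [0.5603 0.1512 0.0223]
gold 388 [0.5649 0.136  0.0008] [ 0.5545  0.1001 -0.0012] [0.5771 0.1738 0.0026]
gold 207 [0.5814 0.1988 0.0008] [ 0.5747  0.175  -0.0013] [0.59   0.2233 0.0026]
gold 380 [0.6028 0.2204 0.0391] [0.5445 0.2018 0.0307] [0.6233 0.2268 0.0954]
[291 240  16  14  80] mid [0.5442 0.1443] rect [544.6 144.9] [6.7 9.3] 36.1 x 0.5392 0.5481
[ 489  300  129   50 3996] mid [0.5833 0.2903] rect [588.9 284.9] [32.  70.2] 0.1 x 0.5729 0.6049
[  221   302   228    97 17226] mid [0.6011 0.162 ] rect [608.8 163.8] [ 69.  127.6] 0.1 x 0.5742 0.6435
[ 353  150   80   36 2438] mid [0.6197 0.2318] rect [617.8 223.6] [ 85.1 193.1] 0.3 x 0.5747 0.66
```

```bash
python3 - <<'E'
from h import *
p,W=cloud('w10.npz')
im=cv2.imread('pics/w10.png')[180:380,180:420];cv2.imwrite('pics/c10.png',cv2.resize(im,None,fx=2.4,fy=2.4,interpolation=cv2.INTER_CUBIC))
m=(W[...,2]>.005)&(W[...,2]<.027)&(W[...,0]>.50)&(W[...,0]<.574)&(W[...,1]>.1)&(W[...,1]<.2)
k,l,st,c=cv2.connectedComponentsWithStats(m.astype(np.uint8))
for i in range(1,k):
    if st[i,4]>30:
        q=W[l==i];r=cv2.minAreaRect((q[:,:2]*1000).astype(np.float32));print(st[i],r,q.min(0),q.max(0))
E
```

```text
[ 255  163   78   91 1623] ((525.3015747070312, 136.2276611328125), (48.13334274291992, 38.370643615722656), 71.11669921875) [0.50000637 0.11904305 0.00500115] [0.54938054 0.16198245 0.02226338]
[336 194  63  21 288] ((523.6546020507812, 181.82301330566406), (9.793498992919922, 35.99638748168945), 8.130200386047363) [0.51828422 0.16435648 0.00500484] [0.53087448 0.19998437 0.0078105 ]
[324 214  14  11  54] ((533.1904296875, 160.85647583007812), (3.6111643314361572, 8.615358352661133), 37.38856506347656) [0.53035678 0.15739735 0.00500902] [0.53721909 0.16498063 0.00709469]
```

View pics/c10.png

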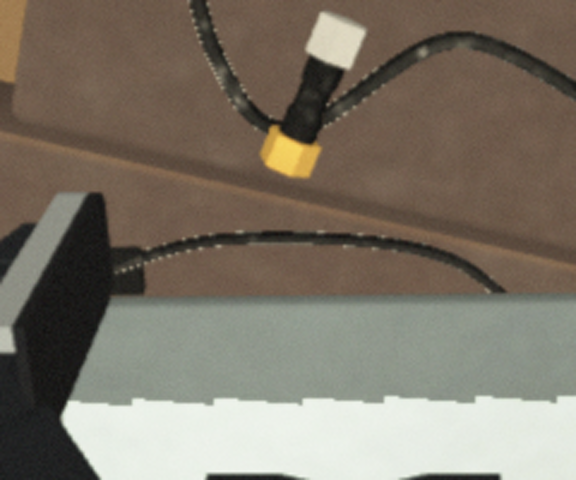

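The crop shows long_b lying free on the bench across a cable: gold end (290,152), black middle (312,95), silver end (335,40).

```bash
python3 - <<'E'
from h import *
p,W=cloud('w10.npz')
for u,v in((320,197),(310,220),(301,243),(340,240)):print(np.median(W[v-1:v+2,u-1:u+2].reshape(-1,3),0).round(4))
E
```

```text
[0.5168 0.1553 0.0146]
[0.5302 0.1497 0.0154]
[0.5418 0.1448 0.0197]
[0.55   0.1671 0.0009]
```

>>> send_rows --moves '[0.15,-0.36,0,0,-1,0,0,0.3,1,-1,0,0,0.3,1,-1,0,0,0.3,1,-1,0,0,0.3,0.98,-1,0,0,0.35,0,-1,0,0,0.35,0,-1,0,0,0,0,-1]'

```text
t: 18.75
eef_pos: [0.5293, 0.1499, 0.0049]
orientation: [[-0.922, 0.387, -0.002], [0.387, 0.922, -0.0], [0.002, -0.001, -1.0]]
contact_force: [-0.1, -0.0, -0.4]
opening: 0.0852
grip_force: 0.0
```

>>> send_rows --moves '[0,0,0,0,1,0,0,0,0,1,0,0,0,0,1,0,0,0,0,1,0,0,0,0,1,0,0,0,0,1]'

```text
t: 19.5
eef_pos: [0.5301, 0.1502, 0.0062]
orientation: [[-0.922, 0.387, 0.0], [0.387, 0.922, 0.0], [-0.0, 0.0, -1.0]]
contact_force: [0.2, -0.6, 0.3]
opening: 0.0079
grip_force: 43.9
```

>>> send_rows --moves '[0,0,-0.5,0,1,0,0,-1,0,1,0,0,-1,0,1,0.9,0,-0.5,0,1,0.9,0,0,0,1,0.9,0,0,0,1,0.9,0,0,0,1,0.9,0,0,0,1,0.9,-0.09,0,0,1]'

```text
t: 20.62
eef_pos: [0.4042, 0.2007, 0.082]
orientation: [[-0.922, 0.387, 0.001], [0.387, 0.922, 0.0], [-0.001, 0.001, -1.0]]
contact_force: [0.2, -0.4, 0.2]
opening: 0.0075
grip_force: 43.9
```

>>> send_rows --moves '[0.305,0.985,0,0,1,0.305,0.985,0,0,1,0.305,0.985,0,0,1,0.305,0.985,0,0,1,0.305,0.985,0,0,1,0.305,0.985,0,0,1,0.305,0.985,0,0,1,0.305,0.985,0,0,1,0,0,0,0,1]'

```text
t: 21.75
eef_pos: [0.4246, 0.4069, 0.0816]
orientation: [[-0.923, 0.386, 0.0], [0.386, 0.923, 0.0], [-0.0, 0.001, -1.0]]
contact_force: [0.2, -0.3, 0.1]
opening: 0.0078
grip_force: 43.9
```

>>> send_rows --moves '[0,0,0.9,0,1,0,0,0.9,0,1,0,0,0.92,0,1,0,0,0,0,0.4,0,0,0,0,0.4,0,0,0,0,0.4,0,0,-0.9,0,0.4,0,0,-0.9,0,0.4,0,0,-0.9,0,0.4]'

```text
t: 22.88
eef_pos: [0.4251, 0.4059, 0.0825]
orientation: [[-0.922, 0.387, 0.001], [0.387, 0.922, 0.001], [-0.001, 0.002, -1.0]]
contact_force: [0.1, 0.1, -0.3]
opening: 0.0255
grip_force: 0.0
```

```bash
cat >> h.py <<'E'
def rows(x,y,yaw,legs):
    # legs: (n, dX, dY total, dYaw total deg) -> per-row tool shares, yaw taken mid-row
    for n,dx,dy,dw in legs:
        o=[]
        for i in range(n):
            a=np.radians(yaw+dw/n/2);s,c=np.sin(a),np.cos(a)
            o.append((round((-s*dx+c*dy)/n/.025,2),round((c*dx+s*dy)/n/.025,2),round(-np.radians(dw)/n/.1,2)));yaw+=dw/n
        x+=dx;y+=dy;print((round(x,4),round(y,4),round(yaw,1)),o)
E
python3 - <<'E'
from h import *
from plant import sense
s=sense();print(s['eef_pos'],s['opening']);R=s['orientation'];yaw=np.degrees(np.arctan2(R[1,1],R[0,1]));x,y=s['eef_pos'][:2]
p,W=look('top','t11')
q=W[(W[...,0]>.394)&(W[...,0]<.484)&(W[...,1]>.335)&(W[...,1]<.435)&(W[...,2]>.010)&(W[...,2]<.03)];print(len(q),np.median(q,0))
rows(x,y,yaw,[(12,.42-x,.277-y,-yaw)])
E
```

```text
[0.42507343 0.4058691  0.0824827 ] 0.0255079834415729
7 [0.39819088 0.33544355 0.02890764]
(np.float64(0.42), np.float64(0.277), np.float64(0.0)) [(np.float64(-0.17), np.float64(-0.39), np.float64(0.98)), (np.float64(-0.21), np.float64(-0.38), np.float64(0.98)), (np.float64(-0.24), np.float64(-0.35), np.float64(0.98)), (np.float64(-0.28), np.float64(-0.33), np.float64(0.98)), (np.float64(-0.31), np.float64(-0.3), np.float64(0.98)), (np.float64(-0.34), np.float64(-0.27), np.float64(0.98)), (np.float64(-0.36), np.float64(-0.23), np.float64(0.98)), (np.float64(-0.38), np.float64(-0.2), np.float64(0.98)), (np.float64(-0.4), np.float64(-0.16), np.float64(0.98)), (np.float64(-0.41), np.float64(-0.12), np.float64(0.98)), (np.float64(-0.42), np.float64(-0.08), np.float64(0.98)), (np.float64(-0.43), np.float64(-0.04), np.float64(0.98))]
```

>>> send_rows --moves '[-0.17,-0.39,0,0.98,0.4,-0.21,-0.38,0,0.98,0.4,-0.24,-0.35,0,0.98,0.4,-0.28,-0.33,0,0.98,0.4,-0.31,-0.3,0,0.98,0.4,-0.34,-0.27,0,0.98,0.4,-0.36,-0.23,0,0.98,0.4,-0.38,-0.2,0,0.98,0.4,-0.4,-0.16,0,0.98,0.4,-0.41,-0.12,0,0.98,0.4]'

```text
t: 24.18
eef_pos: [0.426, 0.298, 0.081]
orientation: [[-0.189, 0.982, 0.001], [0.982, 0.189, 0.001], [0.0, 0.001, -1.0]]
contact_force: [0.2, -0.2, -0.2]
opening: 0.0254
grip_force: 0.0
```

>>> send_rows --moves '[-0.42,-0.08,0,0.98,0.4,-0.43,-0.04,0,0.98,-1,0,0.95,0.3,0,-1,0,0.95,0.4,0,-1,0,0.95,0.4,0,-1,0,0.95,0.4,0,-1,0,0,0,0,-1]'

```text
t: 25.05
eef_pos: [0.5213, 0.276, 0.0421]
orientation: [[0.004, 1.0, -0.001], [1.0, -0.004, -0.001], [-0.001, -0.001, -1.0]]
contact_force: [-0.1, 0.3, -0.0]
opening: 0.0849
grip_force: 0.0
```

```bash
python3 - <<'E'
from h import *
from plant import sense
s=sense();print(s['eef_pos'],s['opening'],s['orientation'][:,1])
p,W=look('wrist','w12');gold(W,p);parts(W,.034,.05)
E
```

```text
[0.52132025 0.27595383 0.04205199] 0.08490709458876046 [ 0.99999095 -0.00406879 -0.00124077]
gold 527 [0.6277 0.284  0.0428] [0.6233 0.2747 0.033 ] [0.6331 0.2882 0.0452]
gold 124 [0.5783 0.1861 0.0014] [ 5.710e-01  1.607e-01 -4.000e-04] [0.5836 0.2074 0.0026]
[611 222  29  10 195] mid [0.6565 0.2911] rect [656.2 290.7] [8.  4.1] 12.1 x 0.6523 0.6599
[ 483  233   95   41 2135] mid [0.6128 0.2796] rect [614.2 278.2] [38.9 12.6] 13.1 x 0.5942 0.6334
[521 329  14   9  72] mid [0.6223 0.2316] rect [622.2 231.8] [5.3 2.9] 0.8 x 0.6195 0.6249
```

>>> send_rows --moves '[0,0.7,0,0,-1,0,0.65,0,0,-1,0,0,0.2,0,-1,0,0,0.2,0,-1,0,0,0.12,0,-1,0,0,0.12,0,-1,0,0,0.12,0,-1,0,0,0.1,0,-1,0,0,0,0,-1]'

```text
t: 26.22
eef_pos: [0.5554, 0.2774, 0.0287]
orientation: [[0.003, 1.0, 0.005], [1.0, -0.003, 0.002], [0.002, 0.005, -1.0]]
contact_force: [-15.0, -5.0, 28.0]
opening: 0.0854
grip_force: 14.1
```

>>> send_rows --moves '[0,-0.06,0,0,-1,0,-0.06,0,0,-1,0,-0.06,0,0,-1,0,-0.06,0.03,0,-1]'

```text
t: 26.72
eef_pos: [0.5535, 0.2776, 0.0282]
orientation: [[0.003, 1.0, 0.015], [1.0, -0.003, 0.004], [0.004, 0.015, -1.0]]
contact_force: [1.9, -2.3, 20.7]
opening: 0.0856
grip_force: 10.2
```

```bash
python3 - <<'E'
from h import *
p,W=look('wrist','w13');gold(W,p);parts(W,.034,.05)
E
```

```text
gold 603 [0.6286 0.2843 0.0455] [0.6242 0.2757 0.0354] [0.6336 0.2883 0.0479]
gold 327 [0.6038 0.2282 0.0388] [0.5766 0.2196 0.0301] [0.6133 0.2952 0.1087]
[559 237  28  12 190] mid [0.6572 0.2909] rect [656.8 290.5] [6.6 4.3] 9.3 x 0.6536 0.6599
[ 425  252   99   59 1828] mid [0.6169 0.2817] rect [613.8 279.2] [39.4 22.2] 5.1 x 0.5949 0.6336
[426 353  22  27 312] mid [0.6045 0.2274] rect [603.7 225.3] [15.4  8. ] 62.5 x 0.6008 0.6104
```

Gold z is rising, so the part is tipping up. Continue.

>>> send_rows --moves '[0,-0.06,0.03,0,-1,0,-0.06,0.03,0,-1,0,-0.06,0.03,0,-1,0,-0.06,0.03,0,-1]'

```text
t: 27.28
eef_pos: [0.5473, 0.2782, 0.0271]
orientation: [[0.003, 1.0, 0.015], [1.0, -0.003, 0.005], [0.005, 0.015, -1.0]]
contact_force: [-7.0, -2.9, 29.0]
opening: 0.0854
grip_force: 14.0
```

>>> send_rows --moves '[0,-0.06,0.02,0,-1,0,-0.06,0.02,0,-1]'

```text
t: 27.52
eef_pos: [0.543, 0.2785, 0.0253]
orientation: [[0.002, 1.0, 0.012], [1.0, -0.002, 0.005], [0.005, 0.012, -1.0]]
contact_force: [-5.7, -0.2, 22.5]
opening: 0.0854
grip_force: 9.8
```

```bash
python3 - <<'E'
from h import *
p,W=look('wrist','w14');gold(W,p);parts(W,.034,.05)
E
```

```text
gold 1069 [0.6111 0.2853 0.0619] [0.606  0.2621 0.0297] [0.641  0.2907 0.0666]
gold 43 [5.793e-01 1.905e-01 4.000e-04] [ 0.5774  0.1835 -0.0006] [0.5808 0.1986 0.0016]
[589 243  30  11 204] mid [0.657 0.291] rect [656.9 290.4] [6.9 4.4] 13.1 x 0.6533 0.66
[427 260  66  55 837] mid [0.5906 0.282 ] rect [595.2 278.6] [22.2 22.9] 0.1 x 0.5841 0.6063
```

>>> send_rows --moves '[0,-0.06,0.02,0,-1,0,-0.06,0,0,-1,0,-0.06,0,0,-1,0,-0.06,0,0,-1,0,0,0,0,-1]'

```text
t: 28.2
eef_pos: [0.5341, 0.2766, 0.0168]
orientation: [[0.003, 1.0, 0.001], [1.0, -0.003, 0.0], [0.0, 0.001, -1.0]]
contact_force: [1.2, 0.2, 3.9]
opening: 0.0852
grip_force: 2.3
```

```bash
python3 - <<'E'
from h import *
p,W=look('wrist','w15');gold(W,p);parts(W,.034,.05)
E
```

```text
gold 804 [0.6319 0.2911 0.0417] [0.6269 0.2825 0.0314] [0.6384 0.2957 0.0446]
gold 88 [0.5803 0.1925 0.0009] [ 5.769e-01  1.827e-01 -3.000e-04] [0.5833 0.2053 0.002 ]
[ 491  244  112   63 3045] mid [0.6186 0.2841] rect [619.9 282.4] [38.9 13.5] 24.6 x 0.6 0.6387
[627 250  13   9  83] mid [0.6554 0.2902] rect [655.3 290.1] [3.7 4.5] 75.0 x 0.6533 0.6579
[ 428  260   55   71 1278] mid [0.579 0.281] rect [577.7 278.2] [23.1 14.6] 53.2 x 0.5755 0.5902
```

>>> send_rows --moves '[0,-0.1,-0.8,0,-1,0,0.6,0,0,-1,0,0.56,0,0,-1,0,0,0.2,0,-1,0,0,0.15,0,-1,0,0,0.15,0,-1,0,0,0.12,0,-1,0,0,0,0,-1]'

```text
t: 29.25
eef_pos: [0.5611, 0.2765, 0.0286]
orientation: [[0.003, 1.0, 0.005], [1.0, -0.003, 0.001], [0.001, 0.005, -1.0]]
contact_force: [-17.1, -8.2, 34.2]
opening: 0.0854
grip_force: 16.7
```

>>> send_rows --moves '[0,-0.06,0,0,-1,0,-0.06,0,0,-1,0,-0.06,0,0,-1,0,-0.06,0.03,0,-1,0,-0.06,0.03,0,-1,0,-0.06,0.03,0,-1]'

```text
t: 30.0
eef_pos: [0.5576, 0.2775, 0.0279]
orientation: [[0.004, 1.0, 0.018], [1.0, -0.004, 0.005], [0.005, 0.018, -1.0]]
contact_force: [3.4, -2.6, 28.0]
opening: 0.085
grip_force: 13.5
```

```bash
python3 - <<'E'
from h import *
p,W=look('wrist','w16');gold(W,p);parts(W,.034,.05)
E
```

```text
gold 623 [0.6296 0.2917 0.0476] [0.625  0.2839 0.0414] [0.635  0.2964 0.0501]
gold 507 [0.6048 0.2281 0.0404] [0.5786 0.2068 0.0309] [0.6121 0.2951 0.1103]
[ 424  237  102   74 2048] mid [0.6181 0.2861] rect [614.  284.9] [43.  19.8] 26.6 x 0.5986 0.635
[550 237  27  11 178] mid [0.6572 0.2909] rect [656.8 290.6] [6.9 3.9] 10.5 x 0.6535 0.66
[418 353  31  31 529] mid [0.6057 0.2272] rect [605.7 226.7] [17.1 10.5] 46.0 x 0.6007 0.6154
```

>>> send_rows --moves '[0,-0.06,0.02,0,-1,0,-0.06,0.02,0,-1,0,-0.06,0.02,0,-1,0,-0.06,0.02,0,-1]'

```text
t: 30.55
eef_pos: [0.5485, 0.2786, 0.0251]
orientation: [[0.002, 1.0, 0.012], [1.0, -0.003, 0.006], [0.006, 0.012, -1.0]]
contact_force: [-4.8, 0.4, 19.3]
opening: 0.0858
grip_force: 7.7
```

```bash
python3 - <<'E'
from h import *
p,W=look('wrist','w17');gold(W,p);parts(W,.034,.05)
E
```

```text
gold 1158 [0.6148 0.2929 0.0576] [0.6097 0.2682 0.0294] [0.6428 0.2985 0.0628]
[584 245  26  10 162] mid [0.6575 0.2908] rect [657.4 290.6] [6.  3.6] 20.1 x 0.6542 0.66
[ 427  260   76   58 1320] mid [0.5976 0.2832] rect [601.1 279.3] [26.2 22.7] 5.9 x 0.5889 0.613
```

>>> send_rows --moves '[0,-0.01,0.08,0,-1,0,-0.01,0.08,0,-1,0,-0.01,0.06,0,-1]'

```text
t: 30.98
eef_pos: [0.5454, 0.277, 0.0164]
orientation: [[0.003, 1.0, 0.004], [1.0, -0.003, 0.002], [0.002, 0.004, -1.0]]
contact_force: [-13.5, -4.6, 31.5]
opening: 0.0855
grip_force: 15.7
```

```bash
python3 - <<'E'
from h import *
p,W=look('wrist','w18');gold(W,p);parts(W,.034,.05)
E
```

```text
gold 818 [0.6322 0.2995 0.042 ] [0.6272 0.2924 0.0323] [0.6396 0.3046 0.0448]
[ 477  224  107   83 3044] mid [0.6223 0.2891] rect [623.4 287.5] [38.2 13.8] 45.9 x 0.6059 0.6396
[596 250  36  13 248] mid [0.6571 0.2908] rect [656.4 290.6] [7.4 4.6] 5.0 x 0.6529 0.66
[ 428  260   53   72 1285] mid [0.5902 0.2812] rect [588.9 278.6] [23.1 14.4] 53.8 x 0.587 0.6012
```

>>> send_rows --moves '[0,-0.1,-0.4,0,-1,-0.6,0,0,0,-1,-0.6,0,0,0,-1,0,0.65,0,0,-1,0.3,0,0,0,-1,0.25,0,0,0,-1,0.2,0,0,0,-1,0.2,0,0,0,-1,0.1,0,0,0,-1]'

```text
t: 32.15
eef_pos: [0.5579, 0.2731, 0.021]
orientation: [[0.002, 1.0, -0.0], [1.0, -0.002, -0.0], [-0.0, -0.0, -1.0]]
contact_force: [0.4, 0.4, 0.8]
opening: 0.0852
grip_force: 0.0
```

```bash
python3 - <<'E'
from h import *
p,W=look('wrist','w19');gold(W,p);parts(W,.034,.05)
E
```

```text
gold 755 [0.6369 0.3037 0.0422] [0.6313 0.2955 0.032 ] [0.6436 0.3088 0.0452]
gold 357 [0.604  0.2284 0.0388] [0.5802 0.2197 0.031 ] [0.613  0.2911 0.1041]
[ 427  201  130  124 3838] mid [0.6196 0.2903] rect [617.2 287.7] [59.6 17.6] 40.9 x 0.5997 0.6436
[563 238  31  11 213] mid [0.6573 0.2909] rect [656.9 290.7] [6.1 4.4] 1.0 x 0.6539 0.66
[421 358  23  28 332] mid [0.6046 0.2278] rect [603.9 225.9] [15.3  7.9] 61.0 x 0.601 0.6106
```

>>> send_rows --moves '[0.15,0,0,0,-1,0.15,0,0,0,-1,0.15,0,0,0,-1]'

```text
t: 32.58
eef_pos: [0.5582, 0.2841, 0.021]
orientation: [[0.003, 1.0, 0.0], [1.0, -0.003, 0.0], [0.0, 0.0, -1.0]]
contact_force: [-0.7, -0.1, -0.6]
opening: 0.0854
grip_force: 0.0
```

```bash
python3 - <<'E'
from h import *
p,W=look('wrist','w20',(380,130,640,330),2.4);gold(W,p);parts(W,.034,.05)
E
```

```text
gold 724 [0.6426 0.307  0.0422] [0.6377 0.2986 0.0324] [0.6485 0.3118 0.0444]
gold 119 [0.6026 0.2287 0.0368] [0.5786 0.2227 0.0334] [0.6078 0.3023 0.1061]
[ 427  222  137  103 3816] mid [0.622 0.298] rect [620.6 296.4] [58.6 20.5] 31.0 x 0.5996 0.6485
[558 261  29  13 208] mid [0.6573 0.2913] rect [657.  290.6] [6.2 4.9] 3.5 x 0.6539 0.6599
[419 377  15  16 103] mid [0.6031 0.2284] rect [602.9 226.9] [10.   5.8] 58.1 x 0.601 0.6078
```

View pics/w20.png

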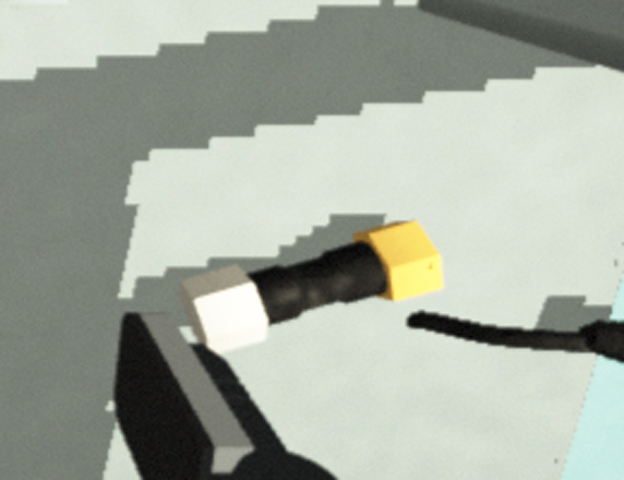

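The picture shows long_a lying at roughly 17° yaw with its silver end at (225,310), just beyond the fingertip, and its gold end at (405,260).

>>> send_rows --moves '[0,-0.3,0,0,-1,0.27,0,-0.6,0,-1,0.27,0,0,0,-1,0,0.5,0,0,-1,0,0,0.15,0,-1,0,0,0.15,0,-1,0,0,0.1,0,-1,0,0,0,0,-1]'

```text
t: 33.62
eef_pos: [0.5638, 0.2975, 0.0285]
orientation: [[0.003, 1.0, 0.002], [1.0, -0.003, 0.001], [0.001, 0.002, -1.0]]
contact_force: [-4.7, -1.9, 12.3]
opening: 0.0854
grip_force: 5.7
```

>>> send_rows --moves '[0,-0.08,0,0,-1,0,-0.08,0,0,-1,0,-0.06,0,0,-1,0,-0.06,0,0,-1]'

```text
t: 34.12
eef_pos: [0.5561, 0.2973, 0.0264]
orientation: [[0.003, 1.0, 0.0], [1.0, -0.003, 0.0], [0.0, 0.0, -1.0]]
contact_force: [-2.2, -0.2, 2.9]
opening: 0.0853
grip_force: 1.5
```

```bash
python3 - <<'E'
from h import *
p,W=look('wrist','w21');gold(W,p)
E
```

```text
gold 932 [0.6311 0.306  0.0586] [0.6265 0.2795 0.0298] [0.6593 0.3113 0.0632]
```

>>> send_rows --moves '[0,-0.04,0.06,0,-1,0,-0.04,0.06,0,-1]'

```text
t: 34.42
eef_pos: [0.5538, 0.2971, 0.0221]
orientation: [[0.003, 1.0, -0.001], [1.0, -0.003, -0.001], [-0.001, -0.001, -1.0]]
contact_force: [-0.4, 0.0, 0.3]
opening: 0.0854
grip_force: 0.0
```

```bash
python3 - <<'E'
from h import *
p,W=look('wrist','w22');gold(W,p)
E
```

```text
gold 724 [0.6448 0.3113 0.0416] [0.6397 0.3027 0.0321] [0.651  0.3164 0.0442]
```

>>> send_rows --moves '[0,-0.2,0,0,-1,0.2,0,-0.55,0,-1,0,0.35,0,0,-1,0,0.27,0,0,-1,0,0,0.2,0,-1,0,0,0.2,0,-1,0,0,0.16,0,-1,0,0,0,0,-1]'

```text
t: 35.48
eef_pos: [0.5646, 0.3023, 0.023]
orientation: [[0.003, 1.0, 0.0], [1.0, -0.003, 0.0], [0.0, 0.0, -1.0]]
contact_force: [-1.0, -0.8, 1.8]
opening: 0.085
grip_force: 0.7
```

>>> send_rows --moves '[0,-0.06,0.02,0,-1,0,-0.06,0.02,0,-1,0,-0.06,0.02,0,-1,0,-0.06,0.02,0,-1]'

```text
t: 35.98
eef_pos: [0.5589, 0.3027, 0.0217]
orientation: [[0.003, 1.0, 0.001], [1.0, -0.003, 0.001], [0.001, 0.001, -1.0]]
contact_force: [-1.1, 0.9, 6.3]
opening: 0.0854
grip_force: 2.9
```

```bash
python3 - <<'E'
from h import *
p,W=look('wrist','w23');gold(W,p)
E
```

```text
gold 835 [0.6383 0.3114 0.0536] [0.6339 0.2881 0.0319] [0.6583 0.3166 0.0576]
```

>>> send_rows --moves '[0,0,0.1,0,-1,0,0,0.1,0,-1,0,0,0.1,0,-1]'

```text
t: 36.4
eef_pos: [0.561, 0.3052, 0.0197]
orientation: [[0.002, 1.0, 0.008], [1.0, -0.002, 0.006], [0.006, 0.008, -1.0]]
contact_force: [-8.7, 3.4, 27.6]
opening: 0.0856
grip_force: 14.4
```

```bash
python3 - <<'E'
from h import *
p,W=look('wrist','w24',(380,100,640,330),2.2);gold(W,p)
E
```

```text
gold 753 [0.6415 0.3139 0.048 ] [0.6367 0.2946 0.0302] [0.6597 0.3187 0.0511]
```

View pics/w24.png

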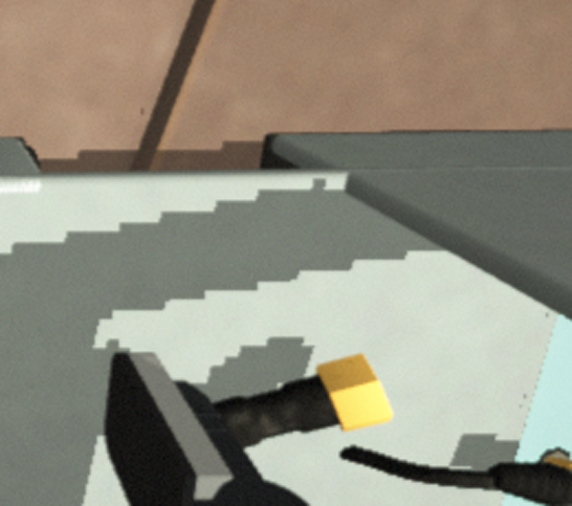

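The picture shows the finger covering the silver end completely, with the gold end (355,390) raised only slightly.

>>> send_rows --moves '[0,-0.08,0,0,-1,0,-0.08,0,0,-1,0,-0.08,0,0,-1,0,-0.08,0,0,-1]'

```text
t: 36.95
eef_pos: [0.5536, 0.3035, 0.0165]
orientation: [[0.003, 1.0, 0.008], [1.0, -0.003, 0.003], [0.003, 0.008, -1.0]]
contact_force: [4.9, 0.8, 9.0]
opening: 0.0854
grip_force: 4.6
```

```bash
python3 - <<'E'
from h import *
p,W=look('wrist','w25');gold(W,p)
E
sed -i 's/W\[...,1\]<.32)$/W[...,1]<.34)/' h.py; sed -i 's/(W\[...,1\]>.1)&(W\[...,1\]<.32)/(W[...,1]>.1)\&(W[...,1]<.345)/' h.py; python3 - <<'E'
from h import *
p,W=cloud('w25.npz');gold(W,p);parts(W,.034,.075)
hs=cv2.cvtColor(p,cv2.COLOR_RGB2HSV);m=(hs[...,0]>12)&(hs[...,0]<35)&(hs[...,1]>80)&(hs[...,2]>80)&(W[...,2]>.02)&(W[...,0]>.5);q=W[m];print(len(q),np.median(q,0) if len(q) else '')
E
```

```text
gold 824 [0.631  0.3276 0.0398] [0.6266 0.3191 0.0311] [0.6444 0.3326 0.0433]
[ 428  246  108  108 5438] mid [0.6047 0.309 ] rect [614.  307.2] [43.1 24. ] 12.1 x 0.5946 0.6339
[564 306  33  14 212] mid [0.6572 0.291 ] rect [657.  290.4] [7.2 4.2] 17.7 x 0.6532 0.66
[523 336  19   8  65] mid [0.6136 0.3099] rect [613.9 309.8] [1.7 4.9] 82.6 x 0.6115 0.6164
841 [0.63101173 0.32755318 0.03975829]
```

>>> send_rows --moves '[0,-0.2,-0.3,0,-1,-0.3,-0.5,-0.5,0,-1,-0.3,-0.2,0,0,-1]'

```text
t: 37.38
eef_pos: [0.5274, 0.2873, 0.0335]
orientation: [[0.002, 1.0, -0.0], [1.0, -0.002, -0.0], [-0.0, -0.0, -1.0]]
contact_force: [0.6, 0.1, -0.4]
opening: 0.0855
grip_force: 0.0
```

```bash
python3 - <<'E'
from h import *
p,W=look('wrist','w26');gold(W,p);
m=((W[...,2]>.034)&(W[...,2]<.046)&(W[...,0]>.57)&(W[...,0]<.645)&(W[...,1]>.24)&(W[...,1]<.342)).astype(np.uint8)
k,l,st,c=cv2.connectedComponentsWithStats(m)
for i in range(1,k):
    if st[i,4]>60:
        q=W[l==i];print(cv2.minAreaRect((q[:,:2]*1000).astype(np.float32)),q.min(0),q.max(0))
E
```

```text
gold 740 [0.6306 0.3264 0.0391] [0.6263 0.319  0.0296] [0.6456 0.3316 0.0429]
((625.4650268554688, 312.3235168457031), (38.03620147705078, 13.40494155883789), 57.926124572753906) [0.61011616 0.29452631 0.03400249] [0.63984561 0.33163158 0.04294596]
```

>>> send_rows --moves '[0,-0.7,-0.3,0,-1,-0.8,0,-1,0,-1,-0.8,0,-1,0,-1,-0.8,0,-1,0,-1,-0.8,0,-1,0,-1,-0.8,0,-1,0,-1,-0.8,0,-1,0,-1,-0.8,0,-1,0,-1,0,0,-1,0,-1,0,0,-1,0,-1]'

```text
t: 38.67
eef_pos: [0.5101, 0.147, 0.2655]
orientation: [[0.004, 1.0, -0.002], [1.0, -0.004, -0.0], [-0.0, -0.002, -1.0]]
contact_force: [0.7, 0.1, -0.1]
opening: 0.0857
grip_force: 0.0
```

>>> send_rows --moves '[0,1,-1,0,-1,0,1,-1,0,-1,0,1,-1,0,-1,0,1,0,0,-1,0,1,0,0,-1,0,1,0,0,-1,0,1,0,0,-1,0,1,0,0,-1,0,1,0,0,-1,0,1,0,0,-1]'

```text
t: 39.92
eef_pos: [0.7558, 0.1455, 0.3348]
orientation: [[0.003, 1.0, 0.003], [1.0, -0.003, 0.001], [0.001, 0.003, -1.0]]
contact_force: [20.9, 4.9, 37.6]
opening: 0.0854
grip_force: 0.0
```

>>> send_rows --moves '[0,-0.3,-0.3,0,-1,0,0,0,0,-1]'

```text
t: 40.17
eef_pos: [0.7467, 0.1458, 0.3469]
orientation: [[0.003, 1.0, 0.008], [1.0, -0.003, 0.002], [0.002, 0.008, -1.0]]
contact_force: [-1.3, 0.4, 0.4]
opening: 0.0853
grip_force: 0.0
```

```bash
python3 - <<'E'
from h import *
from plant import sense
s=sense();print(s['eef_pos'],s['contact_force'],s['joint_pos'].round(1))
p,W=cloud('top0.npz');p2,W2=cloud('scene0.npz')
for A in(W,W2):
    q=A[(A[...,0]>.74)&(A[...,0]<.9)&(A[...,1]>.05)&(A[...,1]<.25)];print(len(q),np.percentile(q[:,2],[50,95,100]) if len(q) else '')
    q=q[q[:,2]>.2];print(q.min(0),q.max(0)) if len(q) else 0
E
```

```text
[0.74671248 0.14581618 0.34693465] [-1.28428365  0.41184584  0.41162387] [  8.5  42.4  11.1   0.  126.1   8.7]
4498 [0.0736936  0.15965097 0.17074321]
1212 [0.04326014 0.15504764 0.16750859]
```

>>> send_rows --moves '[0,0.4,0,0,-1,0,0.4,0,0,-1,0,0.4,0,0,-1,0,0.4,0,0,-1,0,0,0,0,-1]'

```text
t: 40.8
eef_pos: [0.7671, 0.1415, 0.3299]
orientation: [[0.003, 1.0, 0.023], [1.0, -0.003, 0.004], [0.004, 0.023, -1.0]]
contact_force: [-0.1, -0.5, -0.5]
opening: 0.0852
grip_force: 0.0
```

>>> send_rows --moves '[0,0.8,-0.4,0,-1,0,0.8,-0.4,0,-1,0,0.8,-0.4,0,-1,0,0.8,-0.4,0,-1,0,0,0,0,-1]'

```text
t: 41.42
eef_pos: [0.7866, 0.1306, 0.334]
orientation: [[0.003, 0.997, 0.08], [1.0, -0.004, 0.014], [0.014, 0.08, -0.997]]
contact_force: [0.3, -0.7, -0.3]
opening: 0.0855
grip_force: 0.0
```

>>> send_rows --moves '[0,-0.8,0,0,-1,0,-0.8,0,0,-1,0,-0.8,0,0,-1,0,0,0,0,-1]'

```text
t: 41.92
eef_pos: [0.7255, 0.1315, 0.33]
orientation: [[0.002, 0.997, 0.079], [1.0, -0.003, 0.014], [0.014, 0.079, -0.997]]
contact_force: [-0.1, 0.3, 0.0]
opening: 0.0855
grip_force: 0.0
```

>>> send_rows --moves '[0,1,-0.3,0,-1,0,1,-0.3,0,-1,0,1,-0.4,0,-1,0,1,-0.4,0,-1,0,1,-0.4,0,-1,0,1,-0.4,0,-1,0,1,-0.4,0,-1,0,1,-0.4,0,-1]'

```text
t: 42.92
eef_pos: [0.8147, 0.1134, 0.3537]
orientation: [[0.0, 0.983, 0.182], [1.0, -0.006, 0.03], [0.03, 0.182, -0.983]]
contact_force: [0.2, -0.6, 0.0]
opening: 0.0854
grip_force: 0.0
```

>>> send_rows --moves '[0,1,-0.4,0,-1,0,1,-0.4,0,-1,0,1,-0.4,0,-1,0,1,-0.4,0,-1,0,1,-0.4,0,-1,0,1,-0.4,0,-1]'

```text
t: 43.68
eef_pos: [0.8455, 0.0978, 0.3707]
orientation: [[-0.003, 0.959, 0.284], [0.999, -0.01, 0.042], [0.043, 0.283, -0.958]]
contact_force: [0.8, 0.1, 0.2]
opening: 0.0854
grip_force: 0.0
```

>>> send_rows --moves '[0,1,-0.4,0,-1,0,1,-0.4,0,-1,0,0,0,0,-0.3]'

```text
t: 44.05
eef_pos: [0.8537, 0.0927, 0.3803]
orientation: [[-0.004, 0.948, 0.318], [0.999, -0.012, 0.046], [0.047, 0.318, -0.947]]
contact_force: [0.7, 0.6, -0.6]
opening: 0.0699
grip_force: 0.0
```

```bash
cat >> h.py <<'E'
def plan(legs,P=None,R=None):
    # legs: (target xyz, turn total in shares of .1 rad, rows)
    from plant import sense
    from scipy.spatial.transform import Rotation as Ro
    s=sense()
    if P is None:P,R=s['eef_pos'],s['orientation']
    P=np.array(P,float);print(P.round(4),'t',s['t'],'tilt z',R[:,2].round(3),'y',R[:,1].round(3))
    for T,tu,n in legs:
        T=np.array(T,float);D=(T-P)/n;o=[]
        for i in range(n):
            h=R@Ro.from_rotvec([0,0,tu*.1/n/2]).as_matrix()
            o.append([*(h.T@D/.025).round(2),round(tu/n,2)]);R=R@Ro.from_rotvec([0,0,tu*.1/n]).as_matrix()
        P=T;print(T,R[:,1].round(3))
        print(', '.join(', '.join(f'{float(v):g}' for v in r)+',J' for r in o))
E
python3 - <<'E'
from h import *
plan([((.56,.225,.30),-15.5,16),((.555,.225,.06),0,10),((.608,.225,.046),0,3)])
E
```

```text
[0.8537 0.0927 0.3803] t 44.05 tilt z [ 0.318  0.046 -0.947] y [ 0.948 -0.012  0.318]
[0.56  0.225 0.3  ] [0.016 0.998 0.054]
0.36, -0.75, -0.03, -0.97,J, 0.43, -0.71, -0.03, -0.97,J, 0.5, -0.66, -0.03, -0.97,J, 0.56, -0.61, -0.03, -0.97,J, 0.62, -0.56, -0.03, -0.97,J, 0.67, -0.49, -0.03, -0.97,J, 0.71, -0.43, -0.03, -0.97,J, 0.75, -0.36, -0.03, -0.97,J, 0.78, -0.28, -0.03, -0.97,J, 0.8, -0.21, -0.03, -0.97,J, 0.82, -0.13, -0.03, -0.97,J, 0.83, -0.05, -0.03, -0.97,J, 0.83, 0.03, -0.03, -0.97,J, 0.82, 0.11, -0.03, -0.97,J, 0.81, 0.19, -0.03, -0.97,J, 0.78, 0.27, -0.03, -0.97,J
[0.555 0.225 0.06 ] [0.016 0.998 0.054]
0.32, -0.05, 0.9, 0,J, 0.32, -0.05, 0.9, 0,J, 0.32, -0.05, 0.9, 0,J, 0.32, -0.05, 0.9, 0,J, 0.32, -0.05, 0.9, 0,J, 0.32, -0.05, 0.9, 0,J, 0.32, -0.05, 0.9, 0,J, 0.32, -0.05, 0.9, 0,J, 0.32, -0.05, 0.9, 0,J, 0.32, -0.05, 0.9, 0,J
[0.608 0.225 0.046] [0.016 0.998 0.054]
-0.61, 0, 0.4, 0,J, -0.61, 0, 0.4, 0,J, -0.61, 0, 0.4, 0,J
```

>>> send_rows --moves '[0.36,-0.75,-0.03,-0.97,-0.3,0.43,-0.71,-0.03,-0.97,-0.3,0.5,-0.66,-0.03,-0.97,-0.3,0.56,-0.61,-0.03,-0.97,-0.3,0.62,-0.56,-0.03,-0.97,-0.3,0.67,-0.49,-0.03,-0.97,-0.3,0.71,-0.43,-0.03,-0.97,-0.3,0.75,-0.36,-0.03,-0.97,-0.3,0.78,-0.28,-0.03,-0.97,-0.3,0.8,-0.21,-0.03,-0.97,-0.3]'

```text
t: 45.3
eef_pos: [0.6728, 0.1851, 0.3315]
orientation: [[-0.786, 0.53, 0.317], [0.571, 0.82, 0.046], [-0.235, 0.217, -0.947]]
contact_force: [0.2, -0.4, 0.5]
opening: 0.0558
grip_force: 0.0
```

>>> send_rows --moves '[0.82,-0.13,-0.03,-0.97,-0.3,0.83,-0.05,-0.03,-0.97,-0.3,0.83,0.03,-0.03,-0.97,-0.3,0.82,0.11,-0.03,-0.97,-0.3,0.81,0.19,-0.03,-0.97,-0.3,0.78,0.27,-0.03,-0.97,-0.3,0.32,-0.05,0.9,0,-0.3,0.32,-0.05,0.9,0,-0.3,0.32,-0.05,0.9,0,-0.3,0.32,-0.05,0.9,0,-0.3]'

```text
t: 46.55
eef_pos: [0.5632, 0.2393, 0.2065]
orientation: [[-0.948, 0.014, 0.317], [0.03, 0.998, 0.046], [-0.316, 0.053, -0.947]]
contact_force: [-0.0, -0.5, 0.3]
opening: 0.0557
grip_force: 0.0
```

```bash
python3 - <<'E'
from h import *
plan([((.555,.225,.07),0,5),((.606,.225,.046),0,3),((.610,.225,.033),0,1)])
E
```

```text
[0.5632 0.2393 0.2065] t 46.55 tilt z [ 0.317  0.046 -0.947] y [0.014 0.998 0.053]
[0.555 0.225 0.07 ] [0.014 0.998 0.053]
0.4, -0.17, 1.01, 0,J, 0.4, -0.17, 1.01, 0,J, 0.4, -0.17, 1.01, 0,J, 0.4, -0.17, 1.01, 0,J, 0.4, -0.17, 1.01, 0,J
[0.606 0.225 0.046] [0.014 0.998 0.053]
-0.54, -0.01, 0.52, 0,J, -0.54, -0.01, 0.52, 0,J, -0.54, -0.01, 0.52, 0,J
[0.61  0.225 0.033] [0.014 0.998 0.053]
0.01, -0.03, 0.54, 0,J
```

>>> send_rows --moves '[0.4,-0.17,1,0,-0.3,0.4,-0.17,1,0,-0.3,0.4,-0.17,1,0,-0.3,0.4,-0.17,1,0,-0.3,0.4,-0.17,1,0,-0.3,0,0,0,0,-0.3]'

```text
t: 47.3
eef_pos: [0.5535, 0.2245, 0.0687]
orientation: [[-0.95, 0.014, 0.312], [0.029, 0.999, 0.044], [-0.311, 0.051, -0.949]]
contact_force: [0.5, -0.8, -0.2]
opening: 0.0554
grip_force: 0.0
```

```bash
python3 - <<'E'
from h import *
p,W=look('wrist','w30');gold(W,p);parts(W,.036,.048,.59,.65,60)
plan([((.604,.226,.046),0,3),((.612,.226,.032),0,1)])
E
```

```text
gold 741 [0.5757 0.1707 0.0032] [0.5553 0.1006 0.0012] [0.6017 0.2664 0.0047]
gold 426 [0.6044 0.2238 0.0429] [0.6014 0.2176 0.0339] [0.6153 0.2305 0.0471]
gold 227 [0.632  0.327  0.0422] [0.6277 0.3204 0.0332] [0.6551 0.3395 0.0455]
[312 269  25  36 575] mid [0.6102 0.2248] rect [615.3 225.8] [26.5 11.9] 15.0 x 0.6014 0.6285
[435 274  36  26 510] mid [0.6204 0.3069] rect [623.5 308.8] [28.2 10.4] 52.9 x 0.6115 0.6334
[0.5547 0.2251 0.0711] t 47.35 tilt z [ 0.315  0.045 -0.948] y [0.014 0.999 0.052]
[0.604 0.226 0.046] [0.014 0.999 0.052]
-0.52, 0, 0.53, 0,J, -0.52, 0, 0.53, 0,J, -0.52, 0, 0.53, 0,J
[0.612 0.226 0.032] [0.014 0.999 0.052]
-0.13, -0.02, 0.63, 0,J
```

>>> send_rows --moves '[-0.52,0,0.53,0,-0.3,-0.52,0,0.53,0,-0.3,-0.52,0,0.53,0,-0.3,-0.13,0,0.6,0,-0.3,0,0,0,0,1,0,0,0,0,1,0,0,0,0,1,0,0,0,0,1,0,0,0,0,1]'

```text
t: 48.48
eef_pos: [0.6129, 0.2268, 0.0341]
orientation: [[-0.948, 0.014, 0.318], [0.03, 0.998, 0.046], [-0.316, 0.054, -0.947]]
contact_force: [-1.6, 0.8, 3.1]
opening: 0.008
grip_force: 42.0
```

```bash
python3 - <<'E'
from h import *
plan([((.606,.225,.045),0,1),((.535,.225,.09),0,3),((.425,.228,.085),0,5),((.425,.228,.022),0,3)])
E
```

```text
[0.6129 0.2268 0.0341] t 48.475 tilt z [ 0.318  0.046 -0.947] y [0.014 0.998 0.054]
[0.606 0.225 0.045] [0.014 0.998 0.054]
0.12, -0.05, -0.5, 0,J
[0.535 0.225 0.09 ] [0.014 0.998 0.054]
0.71, 0.02, -0.87, 0,J, 0.71, 0.02, -0.87, 0,J, 0.71, 0.02, -0.87, 0,J
[0.425 0.228 0.085] [0.014 0.998 0.054]
0.85, 0.01, -0.24, 0,J, 0.85, 0.01, -0.24, 0,J, 0.85, 0.01, -0.24, 0,J, 0.85, 0.01, -0.24, 0,J, 0.85, 0.01, -0.24, 0,J
[0.425 0.228 0.022] [0.014 0.998 0.054]
0.27, -0.05, 0.8, 0,J, 0.27, -0.05, 0.8, 0,J, 0.27, -0.05, 0.8, 0,J
```

>>> send_rows --moves '[0.12,-0.05,-0.5,0,1,0.71,0.02,-0.87,0,1,0.71,0.02,-0.87,0,1,0.71,0.02,-0.87,0,1,0.85,0.01,-0.24,0,1,0.85,0.01,-0.24,0,1,0.85,0.01,-0.24,0,1,0.85,0.01,-0.24,0,1,0.85,0.01,-0.24,0,1]'

```text
t: 49.6
eef_pos: [0.4236, 0.2277, 0.0846]
orientation: [[-0.948, 0.014, 0.317], [0.03, 0.998, 0.046], [-0.316, 0.053, -0.947]]
contact_force: [0.4, 0.3, -0.0]
opening: 0.0074
grip_force: 41.6
```

>>> send_rows --moves '[0.28,-0.05,0.9,0,1,0.28,-0.05,0.9,0,1,0.28,-0.05,0.9,0,1,0,0,0,0,0.4,0,0,0,0,0.4,-0.28,0.05,-0.9,0,0.4,-0.28,0.05,-0.9,0,0.4,-0.28,0.05,-0.9,0,0.2]'

```text
t: 50.6
eef_pos: [0.4251, 0.2282, 0.0871]
orientation: [[-0.948, 0.014, 0.319], [0.03, 0.998, 0.047], [-0.318, 0.054, -0.947]]
contact_force: [0.1, 0.6, 0.0]
opening: 0.0345
grip_force: 0.0
```

```bash
python3 - <<'E'
from h import *
plan([((.585,.235,.065),0,6),((.585,.309,.06),0,3),((.614,.309,.047),0,2),((.614,.309,.032),0,1)])
p,W=look('top','t31')
q=W[(W[...,0]>.38)&(W[...,0]<.462)&(W[...,1]>.185)&(W[...,1]<.275)&(W[...,2]>.010)&(W[...,2]<.03)];print(len(q),np.median(q,0))
E
```

```text
[0.4251 0.2282 0.0871] t 50.6 tilt z [ 0.319  0.047 -0.947] y [0.014 0.998 0.054]
[0.585 0.235 0.065] [0.014 0.998 0.054]
-0.96, 0.05, 0.48, 0,J, -0.96, 0.05, 0.48, 0,J, -0.96, 0.05, 0.48, 0,J, -0.96, 0.05, 0.48, 0,J, -0.96, 0.05, 0.48, 0,J, -0.96, 0.05, 0.48, 0,J
[0.585 0.309 0.06 ] [0.014 0.998 0.054]
0.05, 0.98, 0.11, 0,J, 0.05, 0.98, 0.11, 0,J, 0.05, 0.98, 0.11, 0,J
[0.614 0.309 0.047] [0.014 0.998 0.054]
-0.47, -0.01, 0.43, 0,J, -0.47, -0.01, 0.43, 0,J
[0.614 0.309 0.032] [0.014 0.998 0.054]
0.19, -0.03, 0.57, 0,J
0 [nan nan nan]
  return _methods._mean(a, axis=axis, dtype=dtype,
  ret = um.true_divide(
```

>>> send_rows --moves '[-0.96,0.05,0.48,0,-0.3,-0.96,0.05,0.48,0,-0.3,-0.96,0.05,0.48,0,-0.3,-0.96,0.05,0.48,0,-0.3,-0.96,0.05,0.48,0,-0.3,-0.96,0.05,0.48,0,-0.3,0.05,0.98,0.11,0,-0.3,0.05,0.98,0.11,0,-0.3,0.05,0.98,0.11,0,-0.3]'

```text
t: 51.78
eef_pos: [0.5847, 0.3091, 0.0576]
orientation: [[-0.948, 0.014, 0.318], [0.031, 0.998, 0.046], [-0.317, 0.054, -0.947]]
contact_force: [0.8, -0.3, -0.3]
opening: 0.0555
grip_force: 0.0
```

>>> send_rows --moves '[-0.47,0,0.43,0,-0.3,-0.47,0,0.43,0,-0.3,0.19,-0.03,0.55,0,-0.3,0,0,0,0,1,0,0,0,0,1,0,0,0,0,1,0,0,0,0,1,0,0,0,0,1]'

```text
t: 52.78
eef_pos: [0.6155, 0.308, 0.033]
orientation: [[-0.946, 0.014, 0.323], [0.031, 0.998, 0.046], [-0.322, 0.053, -0.945]]
contact_force: [-1.0, -4.8, 7.5]
opening: 0.0097
grip_force: 37.1
```

```bash
python3 - <<'E'
from h import *
plan([((.595,.30,.06),0,1),((.53,.24,.09),0,4),((.405,.25,.09),0,5),((.418,.363,.09),0,5),((.418,.363,.016),0,3)])
E
```

```text
[0.6155 0.308  0.033 ] t 52.775 tilt z [ 0.323  0.046 -0.945] y [0.014 0.998 0.053]
[0.595 0.3   0.06 ] [0.014 0.998 0.053]
0.42, -0.27, -1.3, 0,J
[0.53 0.24 0.09] [0.014 0.998 0.053]
0.5, -0.59, -0.52, 0,J, 0.5, -0.59, -0.52, 0,J, 0.5, -0.59, -0.52, 0,J, 0.5, -0.59, -0.52, 0,J
[0.405 0.25  0.09 ] [0.014 0.998 0.053]
0.95, 0.07, -0.32, 0,J, 0.95, 0.07, -0.32, 0,J, 0.95, 0.07, -0.32, 0,J, 0.95, 0.07, -0.32, 0,J, 0.95, 0.07, -0.32, 0,J
[0.418 0.363 0.09 ] [0.014 0.998 0.053]
-0.07, 0.9, 0.08, 0,J, -0.07, 0.9, 0.08, 0,J, -0.07, 0.9, 0.08, 0,J, -0.07, 0.9, 0.08, 0,J, -0.07, 0.9, 0.08, 0,J
[0.418 0.363 0.016] [0.014 0.998 0.053]
0.32, -0.05, 0.93, 0,J, 0.32, -0.05, 0.93, 0,J, 0.32, -0.05, 0.93, 0,J
```

>>> send_rows --moves '[0.2,-0.13,-0.65,0,1,0.2,-0.13,-0.65,0,1,0.5,-0.59,-0.52,0,1,0.5,-0.59,-0.52,0,1,0.5,-0.59,-0.52,0,1,0.5,-0.59,-0.52,0,1,0.95,0.07,-0.32,0,1,0.95,0.07,-0.32,0,1,0.95,0.07,-0.32,0,1,0.95,0.07,-0.32,0,1]'

```text
t: 54.02
eef_pos: [0.4278, 0.2495, 0.0881]
orientation: [[-0.948, 0.014, 0.318], [0.03, 0.998, 0.047], [-0.317, 0.054, -0.947]]
contact_force: [0.6, -0.3, -0.3]
opening: 0.0092
grip_force: 35.6
```

>>> send_rows --moves '[0.95,0.07,-0.32,0,1,-0.07,0.9,0.08,0,1,-0.07,0.9,0.08,0,1,-0.07,0.9,0.08,0,1,-0.07,0.9,0.08,0,1,-0.07,0.9,0.08,0,1]'

```text
t: 54.78
eef_pos: [0.4166, 0.365, 0.0875]
orientation: [[-0.948, 0.014, 0.318], [0.03, 0.998, 0.047], [-0.317, 0.054, -0.947]]
contact_force: [0.3, -1.0, 0.8]
opening: 0.0095
grip_force: 35.6
```

>>> send_rows --moves '[0.32,-0.05,0.93,0,1,0.32,-0.05,0.93,0,1,0.32,-0.05,0.93,0,1,0,0,0,0,0.4,0,0,0,0,0.4,-0.32,0.05,-0.93,0,0.4,-0.32,0.05,-0.93,0,0.4,-0.32,0.05,-0.93,0,0.8]'

```text
t: 55.78
eef_pos: [0.417, 0.3647, 0.0901]
orientation: [[-0.948, 0.014, 0.319], [0.031, 0.998, 0.048], [-0.318, 0.055, -0.946]]
contact_force: [0.1, 0.4, -0.0]
opening: 0.0092
grip_force: 0.0
```

```bash
python3 - <<'E'
from h import *
p,W=look('scene','s32',(200,100,430,270),3.4)
p,W=look('top','t32')
# lid now
m=(W[...,2]>.05)&(W[...,2]<.15)&(W[...,0]>.48)&(W[...,0]<.53)&(W[...,1]>.32)&(W[...,1]<.44);q=W[m]
if len(q)>20:print(len(q),q.min(0),q.max(0),np.polyfit(q[:,2],q[:,0],1))
plan([((.45,.385,.20),0,5),((.545,.385,.19),0,4)])
E
```

```text
686 [0.48855256 0.32399612 0.05032126] [0.51015707 0.43362085 0.1391156 ] [0.10901632 0.48696738]
[0.4184 0.3659 0.0931] t 55.875 tilt z [ 0.323  0.052 -0.945] y [0.013 0.998 0.06 ]
[0.45  0.385 0.2  ] [0.013 0.998 0.06 ]
-0.51, 0.21, -0.72, 0,J, -0.51, 0.21, -0.72, 0,J, -0.51, 0.21, -0.72, 0,J, -0.51, 0.21, -0.72, 0,J, -0.51, 0.21, -0.72, 0,J
[0.545 0.385 0.19 ] [0.013 0.998 0.06 ]
-0.87, 0.01, 0.4, 0,J, -0.87, 0.01, 0.4, 0,J, -0.87, 0.01, 0.4, 0,J, -0.87, 0.01, 0.4, 0,J
```

View pics/s32.png

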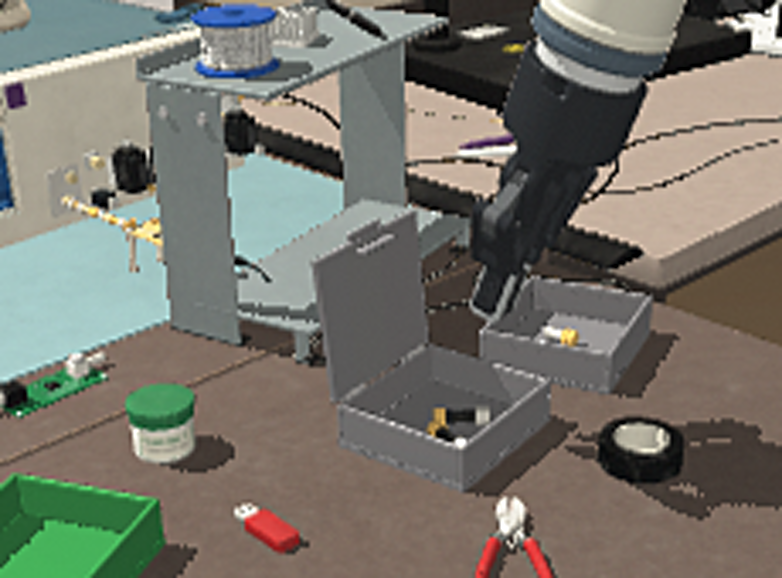

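The scene crop shows both long parts in the case (~455,420) and the short load in the tray (~560,335). The lid is still upright, and the jar, stick and tape have not moved.

```bash
python3 - <<'E'
from h import *
plan([((.462,.382,.172),0,4),((.545,.382,.168),0,4),((.538,.382,.112),0,3),((.463,.382,.112),0,5),((.445,.382,.099),0,2),((.430,.382,.082),0,2),((.4206,.382,.062),0,2),((.4165,.382,.040),0,2),((.4165,.382,.032),0,1)])
E
```

```text
[0.4184 0.3659 0.0931] t 55.875 tilt z [ 0.323  0.052 -0.945] y [0.013 0.998 0.06 ]
[0.462 0.382 0.172] [0.013 0.998 0.06 ]
-0.66, 0.21, -0.6, 0,J, -0.66, 0.21, -0.6, 0,J, -0.66, 0.21, -0.6, 0,J, -0.66, 0.21, -0.6, 0,J
[0.545 0.382 0.168] [0.013 0.998 0.06 ]
-0.77, 0.01, 0.31, 0,J, -0.77, 0.01, 0.31, 0,J, -0.77, 0.01, 0.31, 0,J, -0.77, 0.01, 0.31, 0,J
[0.538 0.382 0.112] [0.013 0.998 0.06 ]
0.33, -0.05, 0.68, 0,J, 0.33, -0.05, 0.68, 0,J, 0.33, -0.05, 0.68, 0,J
[0.463 0.382 0.112] [0.013 0.998 0.06 ]
0.57, -0.01, -0.19, 0,J, 0.57, -0.01, -0.19, 0,J, 0.57, -0.01, -0.19, 0,J, 0.57, -0.01, -0.19, 0,J, 0.57, -0.01, -0.19, 0,J
[0.445 0.382 0.099] [0.013 0.998 0.06 ]
0.42, -0.02, 0.13, 0,J, 0.42, -0.02, 0.13, 0,J
[0.43  0.382 0.082] [0.013 0.998 0.06 ]
0.39, -0.02, 0.22, 0,J, 0.39, -0.02, 0.22, 0,J
[0.4206 0.382  0.062 ] [0.013 0.998 0.06 ]
0.31, -0.03, 0.32, 0,J, 0.31, -0.03, 0.32, 0,J
[0.4165 0.382  0.04  ] [0.013 0.998 0.06 ]
0.22, -0.03, 0.39, 0,J, 0.22, -0.03, 0.39, 0,J
[0.4165 0.382  0.032 ] [0.013 0.998 0.06 ]
0.1, -0.02, 0.3, 0,J
```

>>> send_rows --moves '[-0.66,0.21,-0.6,0,1,-0.66,0.21,-0.6,0,1,-0.66,0.21,-0.6,0,1,-0.66,0.21,-0.6,0,1,-0.77,0.01,0.31,0,1,-0.77,0.01,0.31,0,1,-0.77,0.01,0.31,0,1,-0.77,0.01,0.31,0,1,0,0,0,0,1]'

```text
t: 57.0
eef_pos: [0.5438, 0.3799, 0.1598]
orientation: [[-0.949, 0.015, 0.316], [0.031, 0.999, 0.045], [-0.315, 0.052, -0.948]]
contact_force: [0.1, -0.4, -0.3]
opening: 0.0
grip_force: 0.0
```

>>> send_rows --moves '[0.33,-0.05,0.68,0,1,0.33,-0.05,0.68,0,1,0.33,-0.05,0.68,0,1,0.57,-0.01,-0.19,0,1,0.57,-0.01,-0.19,0,1,0.57,-0.01,-0.19,0,1,0.57,-0.01,-0.19,0,1,0.57,-0.01,-0.19,0,1,0,0,0,0,1]'

```text
t: 58.12
eef_pos: [0.4595, 0.3799, 0.1047]
orientation: [[-0.948, 0.013, 0.317], [0.029, 0.998, 0.047], [-0.316, 0.053, -0.947]]
contact_force: [0.7, 0.3, 0.4]
opening: -0.0
grip_force: 0.0
```

```bash
python3 - <<'E'
from h import *
plan([((.445,.382,.096),0,1),((.430,.382,.080),0,2),((.4206,.382,.061),0,2),((.4165,.382,.040),0,2),((.4165,.382,.034),0,1)])
p,W=look('scene','s33')
q=W[(W[...,0]>.39)&(W[...,0]<.5)&(W[...,1]>.395)&(W[...,1]<.44)&(W[...,2]>.036)&(W[...,2]<.14)];print(len(q),np.percentile(q,[5,50,95],axis=0) if len(q) else '')
E
```

```text
[0.4595 0.3799 0.1047] t 58.125 tilt z [ 0.317  0.047 -0.947] y [0.013 0.998 0.053]
[0.445 0.382 0.096] [0.013 0.998 0.053]
0.66, 0.06, 0.15, 0,J
[0.43  0.382 0.08 ] [0.013 0.998 0.053]
0.39, -0.02, 0.21, 0,J, 0.39, -0.02, 0.21, 0,J
[0.4206 0.382  0.061 ] [0.013 0.998 0.053]
0.3, -0.02, 0.3, 0,J, 0.3, -0.02, 0.3, 0,J
[0.4165 0.382  0.04  ] [0.013 0.998 0.053]
0.21, -0.02, 0.37, 0,J, 0.21, -0.02, 0.37, 0,J
[0.4165 0.382  0.034 ] [0.013 0.998 0.053]
0.08, -0.01, 0.23, 0,J
258 [[0.43610615 0.39765192 0.04241614]
 [0.45730385 0.42246946 0.08618261]
 [0.48716627 0.43783345 0.11663094]]
```

Lid is following the finger at about 60°. Continue the arc.

>>> send_rows --moves '[0.66,0.06,0.15,0,1,0.39,-0.02,0.21,0,1,0.39,-0.02,0.21,0,1,0.3,-0.02,0.3,0,1,0.3,-0.02,0.3,0,1,0.21,-0.02,0.37,0,1,0.21,-0.02,0.37,0,1,0.08,-0.01,0.23,0,1,0,0,0,0,1]'

```text
t: 59.3
eef_pos: [0.419, 0.3833, 0.039]
orientation: [[-0.947, 0.014, 0.322], [0.031, 0.998, 0.049], [-0.321, 0.056, -0.945]]
contact_force: [-10.9, -7.8, 23.9]
opening: 0.0002
grip_force: 12.5
```

>>> send_rows --moves '[0,0,0.15,0,1,0,0,0,0,1,0,0,-0.8,0,1,0,0,-1,0,1,0,0,-1,0,1,0,0,-1,0,1]'

```text
t: 60.05
eef_pos: [0.3881, 0.3778, 0.1201]
orientation: [[-0.949, 0.014, 0.316], [0.03, 0.999, 0.045], [-0.315, 0.053, -0.948]]
contact_force: [-0.1, -0.2, 0.5]
opening: 0.0
grip_force: 0.0
```

```bash
python3 - <<'E'
from h import *
for n in('scene','top'):
    p,W=look(n,n+'40')
    q=W[(W[...,0]>.39)&(W[...,0]<.49)&(W[...,1]>.335)&(W[...,1]<.436)&(W[...,2]>.02)&(W[...,2]<.06)]
    A=np.c_[q[:,:2],np.ones(len(q))];c=np.linalg.lstsq(A,q[:,2],rcond=None)[0];print(n,len(q),np.median(q[:,2]),c, np.percentile(q,[5,95],axis=0))
p,W=cloud('top40.npz');q=W[(W[...,0]>.375)&(W[...,0]<.464)&(W[...,1]>.185)&(W[...,1]<.275)&(W[...,2]>.008)&(W[...,2]<.027)];print('tray',len(q),np.median(q,0),q[:,2].max())
p0,W0=cloud('top0.npz')
for k,(u,v) in dict(jar=(282,177),stick=(263,227),tape=(333,297)).items():
    print(k,np.abs(p[v-12:v+13,u-12:u+13].astype(int)-p0[v-12:v+13,u-12:u+13]).mean())
E
```

```text
scene 1053 0.0376195251884867 [ 0.01767995 -0.04004582  0.04452666] [[0.39281513 0.34227949 0.02653149]
 [0.48486829 0.43459892 0.03894916]]
top 1705 0.03794544231614268 [ 0.00107767 -0.00283796  0.0384884 ] [[0.40229009 0.33966685 0.03524207]
 [0.4851205  0.42971091 0.0404799 ]]
tray 72 [0.42702116 0.22907879 0.0134429 ] 0.025112217838697017
jar 4.064533333333333
stick 4.072533333333333
tape 106.17546666666667
```

```bash
python3 -c "
from plant import robot
print(robot.hand_in())"
```

```text
the job is handed in; nothing more can be done
None
```

I handed the job in at about 60 s of the 72 s limit: both long attenuators are in the case, the short load is in the tray, and the lid measured flat and shut in the last camera check; the jar and stick looked unmoved and so did the tape, though the arm hid it in that check. To reach under the overhang I stretched the arm past its reach, which tilted the tool about 19°, and one long part was first tipped off the lower deck onto the bench and picked up there.

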